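# Fit the air tube to the welding station's push-fit port and open the air

## Task

Take the blue rigid tube out of the brown rack and push it, foot first, into the upright push-fit port of the grey air manifold, past the grip of the seal until it bottoms on the seat, pressing firmly but never ramming it. Only once the tube is fully home, let go of it and swing the red shut-off lever all the way over to open the air. Leave the orange tube and the two green cells as they are, and finish with the blue tube still fully home, standing by itself.

Things in the scene. Friction and masses are not known exactly. Their poses are not given: they have to be found in the camera images.
- tube_mid (a point): Rigid blue tube, 16 mm outside diameter, 120 mm long, 40 g, standing upright in a hole of the brown rack. This point is on its axis, half-way up (60 mm above its foot, 60 mm below its top). z points along it, up. Its foot has a chamfer of 1.2 mm, and the tube may be gripped anywhere above the rack.
- rack: Brown fixed rack, 66 mm (its x) by 150 mm (its y) by 44 mm high; origin at the centre of its underside. Two 17.3 mm holes, 34 mm deep, at 42 mm either way along its y; one holds the blue tube, the other the orange one.
- spare_mid (a point): Orange spare tube, 16 mm diameter, 95 mm long, standing in the other hole of the rack; point on its axis half-way up. Not to be used or disturbed.
- manifold: Fixed air manifold on the bench; origin on the bench directly below the port. Aluminium foot plate 18 mm high, 84 mm (its x) by 205 mm (its y, from +45 mm to -160 mm). On it at the origin a grey square fitting, at most 54 mm wide and 90 mm high; the lever valve stands at y = -115 mm. The fitting bore takes about 5 to 12 N to push the tube through its seal; pressing it on the seat with more than 28 N is ramming.
- insert: The inner part of the fitting that carries the seat, held inside the manifold on stiff rubber and hidden; its origin is that of the manifold and tells nothing of the seat's depth.
- port (a point): Centre of the mouth of the push-fit port, 90 mm above the bench, opening straight up; x and y as the manifold's. Bore 17.4 mm, 1.5 mm chamfer. Sprung seal pads 8 to 15 mm below the mouth grip the tube. The hidden seat on which it must bottom lies 24 to 44 mm below the mouth, different each time; it is hard on stiff rubber: the force climbs there by 20 N or more per mm.
- check (a joint): Travel of the red, lightly sprung check valve in the port (m). It stands 4 mm proud of the seat and is pushed down by the tube's foot (spring about 0.1 N, too light to feel): 0 = untouched, 0.004 = tube bottomed on the seat.
- airlever (a joint): Shut-off lever angle (rad): 0 = shut, leaning towards the manifold's -x; 1.0 = fully open, leaning equally to the manifold's +x. It swings about an axis along the manifold's y and stays where it is left. It starts between 0 and 0.15.
- airlever_tip (a point): Tip of the red shut-off lever: the centre of its 26 mm red ball, 65 mm from the hinge; it moves mostly along the manifold's x, about 60 mm over the whole swing. It can be pushed with closed fingers or pinched.
- cell_a_mid (a point): Green cylindrical battery cell, 21 mm diameter, 66 mm tall, standing loose on the bench; point on its axis half-way up.
- cell_b_mid (a point): A second green cell like it.
- tube: The same blue tube; origin at the centre of its foot.
Not all that is in view belongs to the job. There is more than one size of the manifold; the job needs the larger. Of the things that look like the tube, the smaller one is meant.

How it is judged:
On the way, in this order (a step that is already met when the one before it is completed fails the run):
1. the blue tube is pushed home on the seat of the port, the air still shut (value of joint check above 0.0024 m and horizontal distance between tube_mid and port below 0.006 m and z of tube_mid in the frame of port below 0.0385 m and angle between tube_mid's own z axis and vertical below 0.08 rad and value of joint airlever below 0.3 rad), for 0.2 s.
2. the shut-off lever is swung fully over (value of joint check above 0.0024 m and horizontal distance between tube_mid and port below 0.006 m and z of tube_mid in the frame of port below 0.0385 m and angle between tube_mid's own z axis and vertical below 0.08 rad and value of joint airlever above 0.85 rad), for 0.2 s.
At the end, for the whole second after the job is handed in: The blue tube stands at rest in the port, upright within 0.08 rad and within 6 mm of the port's axis (middle), its foot within about 1.5 mm of the seat (check valve pushed at least 2.4 mm of its 4 mm), and the lever is beyond 0.85 rad (all of step 2 and linear speed of tube below 0.02 m/s); the robot touches nothing.
It fails at once if the tube is rammed: more than 28 N on the seat, or the contact forces between tube and manifold (the seal's sideways grip of about 30 N counts in) add up to more than 100 N (contact force between tube and insert above 28 N or contact force between tube and manifold above 100 N).
It fails at once if the air is opened before the tube is home (value of joint airlever above 0.3 rad and value of joint check below 0.002 m).
It fails at once if the orange tube is taken out or shifted more than 15 mm (distance of spare_mid from where it was at the start of the episode above 0.015 m).
It fails at once if a green cell is shifted more than 20 mm (distance of any of cell_a_mid, cell_b_mid from where it was at the start of the episode above 0.02 m).
It also fails if it takes over 61 s, if anything falls off the work surface, if the arm or the gripper's body presses on something with over 40 N, if the wrist force passes 120 N, or if a joint passes its speed limit or range.

## Robot

A 7-joint arm with a two-finger parallel gripper is mounted at the origin on the work surface. World frame = base frame: x ahead of the robot, y to its left, z up, the work surface at z = 0. Lengths are in m, angles in rad, forces in N, time in s.
With the tool pointing down it reaches from about 0.4 to 0.9 m from the base axis. Payload 5.5 kg.
Tool frame: the origin (TCP) lies at the very end of the fingers, on their centre line; the grasp point (between the pads) lies 19 mm behind it (env.grip_point_offset is the distance from the TCP to the grasp point, in m); z points along the fingers, y is the direction in which the jaws open and shut (so a half turn about z gives the same grasp; the last joint's range is limited). The gripper opens to 85 mm and grips with 20 to 120 N. Pads are 22 mm wide; open, the fingers measure 114 mm over their backs; the gripper's body (76 mm by 85 mm) begins 54 mm behind the grasp point. The pads swing forward as they close: fully open they stand 13 mm farther back than shut.
Start: joints at [-0.89, 0.501, -0.427, 1.55, 0.221, 1.138, -0.21], TCP at [0.264, 0.594, 0.231] pointing down, gripper open.
Joint ranges: [-2.88, 2.88], [-0.31, 2.03], [-1.54, 1.56], [0.2, 2.42], [-1.41, 4.55], [0.19, 2.02], [-2.57, 2.57]. Speed limits (rad/s): [2.57, 2.57, 3.14, 3.14, 3.14, 3.14, 3.14].

## Interface

Orientations are given as a 3x3 rotation matrix whose columns are the frame's x, y, z axes.
In Python, from cell import env gives the robot as it stands.
- The arm moves only by the tool apply_moves, never from a script. Its argument "deltas" is a list of rows, each an object of numbers: "dx", "dy", "dz": the shift along the tool's x, y, z in mm; "rx", "ry", "rz": the turn, a rotation vector about the tool's x, y, z in degrees. In form: [{"dx": .., "dy": .., "dz": .., "rx": .., "ry": .., "rz": ..}, ...]. A call has exactly 5 rows; each row shifts and turns the commanded pose from where the row before left it, along the tool's axes as they then stand; what a row does not reach is not made up. A row lasts 1/12 s, in which the tool goes at most 41.7 mm and 7.16 degrees, less where a joint would pass 70% of its speed; a pose out of reach is approached as far as the arm can. A call with a gripper value outside its range is refused whole. "fingers" is the opening, from -1 (shut) to 1 (fully open), set as the call begins (left out, the last holds). The fingers move at their own pace and stop on an object; "newtons" is the grip in N (left out, the last holds). Time passes only in rows, so rows that do not move let the fingers close, or fill a call up. It gives the time, the measured TCP pose, the force and the opening at its end, in the units of the state.
- env.observe(): the state, without advancing time (a new reading comes with each control period).
- env.grab_frame(name): name is "side" or "top" or "wrist"; returns the picture (480x640x3 uint8, blue, green, red); there is no depth.
- env.get_calibration(name): a dict with "fx", "fy", "cx", "cy" (pixels), "rvec" (rotation vector, rad) and "tvec" (3), from world to camera coordinates, as OpenCV has them. Camera axes: x right, y down, z forward; pixel columns grow to the right and rows downward; lengths in m; the calibration is good to about 2 mm. A picture is of the moment at which its call begins: read the wrist's pose just before it. get_calibration takes no time and is no camera call; for the wrist camera it gives the pose at the moment of the call.
- env.job_done(): hands the job in, once; it reports no verdict.
The state is a dict: "clock": time; "joint_pos": joint angles; "joint_vel": joint speeds; "joint_torque": joint torques, N m; "ee_pos": TCP position; "orientation": TCP orientation; "wrist_force": force on the tool from outside, world axes, zero at the start; "wrist_torque": the same for the moment, N m; "grip_width": finger opening in m.
Only numpy, scipy, OpenCV 4.12 (cv2) and the standard library are available. Lean on these libraries where they do the work, as an engineer would, in place of code of your own. Each camera call takes 0.05 s, during which the arm holds its last target.

## Working session

There is one attempt and no reset: what is moved stays moved. The work goes in short steps, Python scripts to look and compute and a tool call to move; the robot and the scene stay as the last step left them, time stands still between calls to the robot, and variables do not carry over. Pictures are saved under pics/ and viewed, and the job is handed in when it is done.

Besides the shell and the picture viewer there is one more tool, called after "Call:" as a command line: name --argument value ..., lists and objects as JSON in quotes. apply_moves: Moves the arm, as the interface text tells. Its arguments: {"type":"object","properties":{"deltas":{"type":"array","items":{"type":"object","properties":{"dx":{"type":"number"},"dy":{"type":"number"},"dz":{"type":"number"},"rx":{"type":"number"},"ry":{"type":"number"},"rz":{"type":"number"}}}},"fingers":{"type":"number"},"newtons":{"type":"number"}},"required":["deltas"]}

```bash
ls; mkdir -p pics
python3 - <<'E'
from cell import env
import cv2
s=env.observe(); print(s['clock'],s['ee_pos'],s['orientation'],s['wrist_force'],s['grip_width'],env.grip_point_offset)
for n in ['side','top','wrist']:
    print(n,env.get_calibration(n)); cv2.imwrite(f'pics/{n}0.png',env.grab_frame(n))
E
```

```text
pics
0.0 [0.26348961 0.59343257 0.2302634 ] [[-9.13999120e-01  4.05715268e-01 -8.54573101e-04]
 [ 4.05716162e-01  9.13997440e-01 -1.75380144e-03]
 [ 6.95336052e-05 -1.94968709e-03 -9.99998097e-01]] [-0.74509297  0.00484851  0.30424859] 0.08579541454556995 0.0187
side {'fx': 556.2473308708002, 'fy': 556.2473308708002, 'cx': 324.9803398229541, 'cy': 237.59326960478796, 'rvec': array([ 2.11072697, -0.2022549 ,  0.13543405]), 'tvec': array([-0.52857037,  0.13368044,  0.76394287])}
top {'fx': 519.5115993579244, 'fy': 519.5115993579244, 'cx': 315.1193754536991, 'cy': 228.93326473317745, 'rvec': array([ 2.16412666, -2.03180322,  0.23923778]), 'tvec': array([0.01265409, 0.53773599, 0.78664836])}
wrist {'fx': 330.596019188696, 'fy': 330.596019188696, 'cx': 314.439161584138, 'cy': 243.04792238194577, 'rvec': array([-2.38984608, -1.55429942, -0.2579093 ]), 'tvec': array([-0.6507985 , -0.04255514,  0.38219105])}
```

View pics/side0.png

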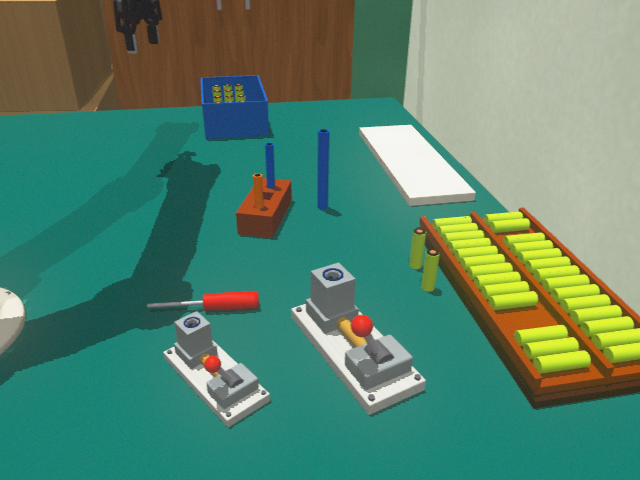

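View pics/top0.png

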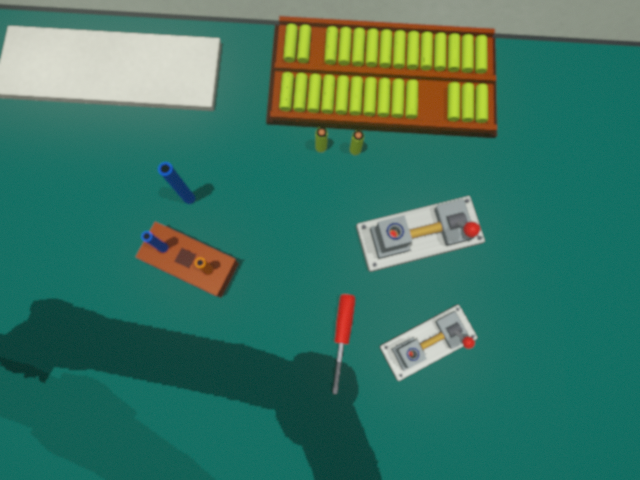

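View pics/wrist0.png

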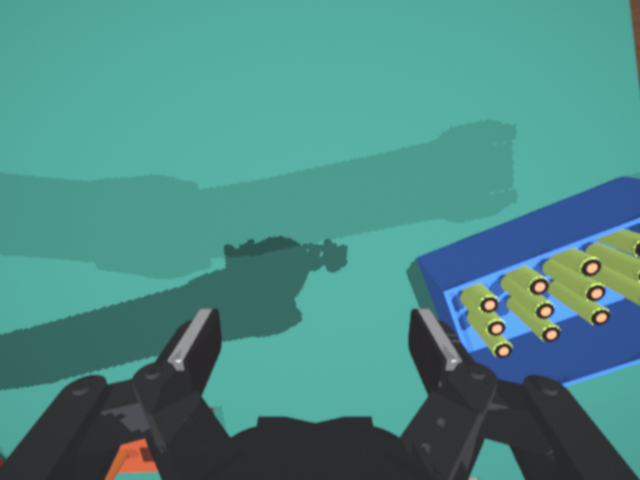

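The job's tube is the one in the rack: its top is at about (148,237) in the top view and (269,145) in the side view. The larger manifold's port is at about (396,232) top and (333,274) side, and its red ball at (472,230) and (361,326). Next I'll refine these and triangulate.

```bash
cat > h.py <<'E'
import numpy as np, cv2
def P(c):
    K=np.array([[c['fx'],0,c['cx']],[0,c['fy'],c['cy']],[0,0,1.]]); R=cv2.Rodrigues(np.array(c['rvec']))[0]; return K,R,np.array(c['tvec']).reshape(3,1)
def tri(ca,pa,cb,pb):
    M=[]
    for c in (ca,cb):
        K,R,t=P(c); M.append(K@np.hstack([R,t]))
    X=cv2.triangulatePoints(M[0],M[1],np.array(pa,float).reshape(2,1),np.array(pb,float).reshape(2,1)); X=(X[:3]/X[3]).ravel()
    return X,[np.linalg.norm(proj(c,X)-p) for c,p in((ca,pa),(cb,pb))]
def proj(c,X):
    K,R,t=P(c); v=K@(R@np.array(X).reshape(3,1)+t); return (v[:2]/v[2]).ravel()
def plane(c,p,z):
    K,R,t=P(c); d=R.T@np.linalg.inv(K)@np.array([p[0],p[1],1.]); o=(-R.T@t).ravel(); return o+d*(z-o[2])/d[2]
def blobs(im,name,lo,hi,amin=15):
    hsv=cv2.cvtColor(im,cv2.COLOR_BGR2HSV); m=cv2.inRange(hsv,lo,hi)
    if name=='red': m|=cv2.inRange(hsv,(172,150,80),(180,255,255))
    n,l,s,c=cv2.connectedComponentsWithStats(m)
    for i in range(1,n):
        if s[i,4]>=amin: print(name,s[i],c[i].round(1))
    return m
E
python3 - <<'E'
from h import *
for n in ['top','side']:
    im=cv2.imread(f'pics/{n}0.png'); print(n)
    blobs(im,'red',(0,180,110),(4,255,255)); blobs(im,'blue',(110,120,40),(130,255,255)); blobs(im,'orange',(11,180,120),(20,255,255))
    blobs(im,'white',(0,0,170),(180,45,255),60); blobs(im,'brown',(5,150,60),(10,255,255),100); blobs(im,'green',(24,120,70),(36,255,255))
t=cv2.imread('pics/top0.png'); s=cv2.imread('pics/side0.png')
a=cv2.resize(t[195:285,120:240],None,fx=5,fy=5,interpolation=cv2.INTER_NEAREST)
b=cv2.resize(t[185:285,350:490],None,fx=5,fy=5,interpolation=cv2.INTER_NEAREST)
c=cv2.resize(s[255:415,280:430],None,fx=4,fy=4,interpolation=cv2.INTER_NEAREST)
d=cv2.resize(s[130:240,230:340],None,fx=5,fy=5,interpolation=cv2.INTER_NEAREST)
for k,x in zip('abcd',(a,b,c,d)): cv2.imwrite(f'pics/z{k}.png',x[:600])
E
```

```text
top
red [465 223  14  13 140] [471.2 228.9]
red [336 295  18  48 613] [344.5 318.2]
red [464 338  10   9  71] [468.2 342.1]
blue [144 232  23  19 166] [155.6 242.1]
orange [282  18 177  13 520] [372.5  24.1]
orange [ 275   25  220   55 2307] [366.5  61.2]
orange [460  28  15   4  28] [466.4  29.7]
orange [ 271   71  225   59 3032] [399.4 108.7]
orange [156 227   8   9  25] [159.4 231. ]
orange [193 249  23  24 186] [202.5 260.6]
orange [206 269  10   7  18] [209.7 272.2]
white [    0    26   219    81 14768] [108.5  65.8]
white [465 201  13  22 139] [470.9 211.7]
white [ 358  205  126   65 2221] [408.6 238.8]
white [ 381  306   94   74 1858] [424.8 343.9]
brown [ 138  223   76   68 1560] [175.3 253.6]
brown [207 250  29  45 410] [221.1 269.8]
green [283  23  28  40 854] [297.   41.4]
green [ 324   25  164   48 5416] [405.1  48.1]
green [ 279   71  139   48 4762] [349.2  93.8]
green [ 447   81   41   42 1375] [467.1 100.9]
side
red [203 291  55  17 737] [230.5 298.8]
red [351 315  21  16 247] [361.2 322.7]
red [205 356  15  13 143] [211.6 362. ]
blue [201  84   1  17  17] [201.  92.]

[... 941 characters left out ...]
[234.2 368.1]
white [163 347  55  63 821] [194.1 375.7]
white [350 351  20  14  85] [359.3 357.3]
white [220 384  50  37 387] [245.3 403.6]
brown [237 178  54  47 991] [264.3 200.7]
brown [520 208  45  39 144] [540.8 226.1]
brown [421 217  23  30 125] [431.1 229.1]
green [487 211  44  19 388] [509.4 218.7]
green [435 216  49  23 589] [459.6 227.2]
green [ 503  232  137  110 3405] [576.1 287.4]
green [ 451  234   88   71 2010] [495.1 270.6]
green [516 256  18  20  26] [524.7 265.5]
green [534 277  52  57  79] [559.3 303.9]
green [498 305  37   5  41] [516.3 307.3]
green [ 514  324   77   43 1434] [554.8 344.7]
green [589 336  17  18  27] [596.6 344.6]
green [608 343  32  12 270] [625.6 348.6]
```

View pics/za.png

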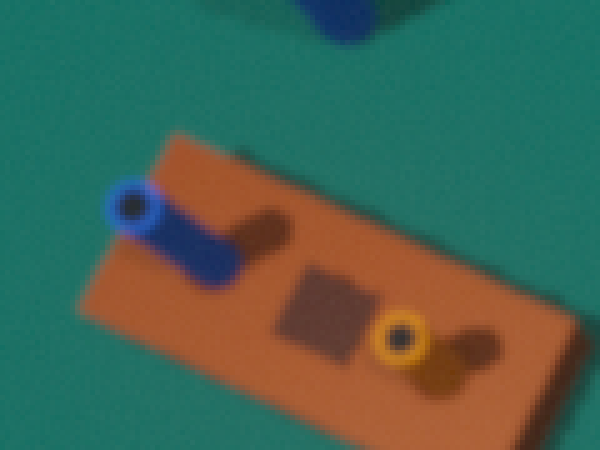

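View pics/zb.png

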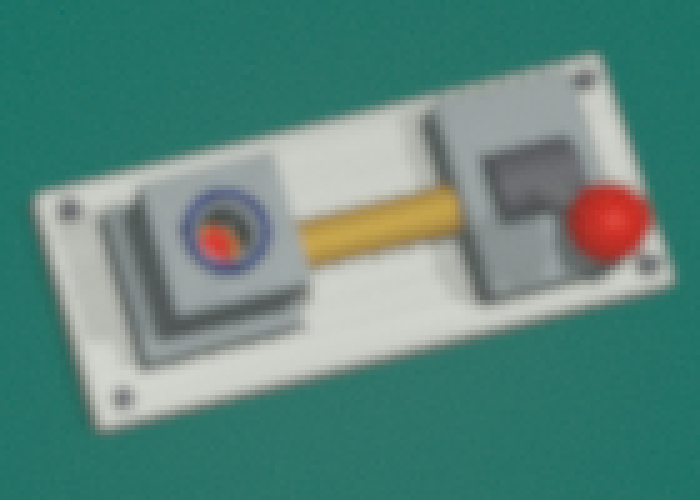

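View pics/zc.png

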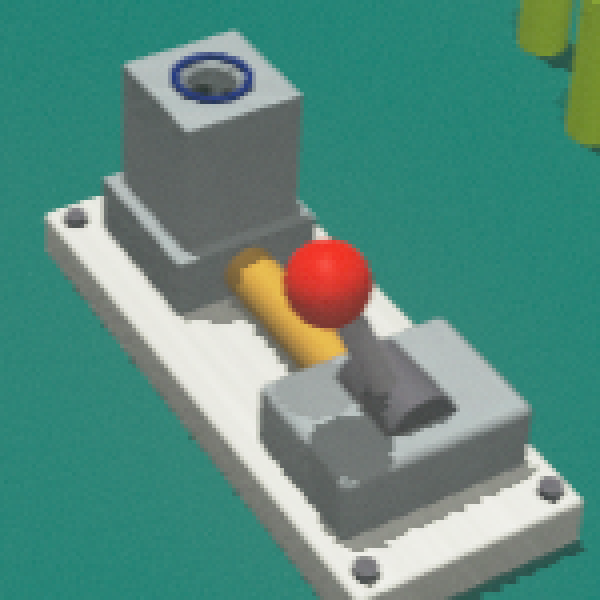

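View pics/zd.png

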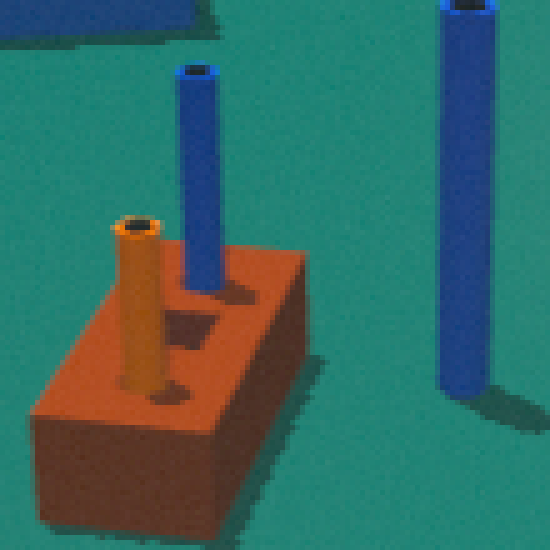

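The zooms show the tube top at (146.6,236.2) top and (269.6,144.2) side. The port is at (395.2,231.2) and (333,274.5), and the ball at (471.8,229.6) and (362,326). The orange top is at (200,262.6) and (257.6,175.2).

Run:
```python
from h import *
from cell import env
T=env.get_calibration('top');S=env.get_calibration('side')
for n,a,b in [('tube',(146.2,235.8),(269.2,143.8)),('orange',(199.6,262.2),(257.2,174.8)),('port',(394.8,230.8),(332.6,274.1)),('ball',(471.4,229.2),(361.6,325.6)),('cellA',(321.5,132),(419,231)),('cellB',(358,135),(432.5,253))]:
    X,e=tri(T,a,S,b); print(n,X.round(4),np.round(e,2))
print('rack holes from planes: tube z=.13', plane(T,(146.2,235.8),.13),plane(S,(269.2,143.8),.13))
print('port z=.09',plane(T,(394.8,230.8),.09),plane(S,(332.6,274.1),.09))
# plate corners zb px at z=.018
for p in [(600,55),(672,283),(98,430),(35,192)]:
    print('plate',plane(T,(p[0]/5+349.6,p[1]/5+184.6),.018).round(4))
for p in [(180,132),(80,312),(580,325)]:
    print('rack',plane(T,(p[0]/5+119.6,p[1]/5+194.6),.044).round(4))
```

```text
tube [0.4925 0.2964 0.1306] [0.55 0.39]
orange [0.4617 0.2183 0.1058] [0.59 0.45]
port [ 0.5331 -0.0792  0.0908] [0.61 0.62]
ball [ 0.5416 -0.1975  0.0988] [0.45 0.53]
cellA [0.7026 0.0464 0.0674] [0.67 0.62]
cellB [ 0.7021 -0.0158  0.0651] [0.69 0.68]
rack holes from planes: tube z=.13 [0.49346594 0.29664181 0.13      ] [0.49192726 0.29753093 0.13      ]
port z=.09 [ 0.53428491 -0.07939761  0.09      ] [ 0.53248807 -0.07837333  0.09      ]
plate [ 0.623  -0.2189  0.018 ]
plate [ 0.543  -0.2432  0.018 ]
plate [ 0.4798 -0.0488  0.018 ]
plate [ 0.5611 -0.0238  0.018 ]
rack [0.5367 0.3137 0.044 ]
rack [0.4739 0.3384 0.044 ]
rack [0.48  0.174 0.044]
```

Run:
```python
from h import *
from cell import env
T=env.get_calibration('top');S=env.get_calibration('side');W=env.get_calibration('wrist')
print('bigtop',tri(T,(166.5,168.5),S,(323,131)), 'foot',plane(S,(322.5,207),0),plane(T,(189,200),0))
K,R,t=P(W); c=(-R.T@t).ravel(); s=env.observe(); Ro=np.array(s['orientation']); print('cam in tool',Ro.T@(c-s['ee_pos']))
d=np.array([.4925,.2964,.20])-s['ee_pos']; print('delta tool',Ro.T@d*1000, 'rack yaw', np.degrees(np.arctan2(.2964-.2183,.4925-.4617)),'tool y yaw',np.degrees(np.arctan2(Ro[1,1],Ro[0,1])))
for p in [(204,78),(260,78),(266,136),(210,140)]: print('box',plane(S,p,0.06))
```

```text
bigtop (array([0.58917597, 0.27055576, 0.15954063]), [np.float64(0.9710512043866698), np.float64(0.6897300304976188)]) foot [0.59011589 0.27516539 0.        ] [0.58872154 0.27400137 0.        ]
cam in tool [ 0.08437235  0.00196117 -0.1434943 ]
delta tool [-329.81773696 -178.703904     30.74436708] rack yaw 68.47739989209293 tool y yaw 66.06569029514351
box [0.37833678 1.0198422  0.06      ]
box [0.54217186 0.99630275 0.06      ]
box [0.50770111 0.5200165  0.06      ]
box [0.38306739 0.51537602 0.06      ]
```

Call:
apply_moves --deltas '[{"dx": -33,"dy": -17.9},{"dx": -33,"dy": -17.9},{"dx": -33,"dy": -17.9},{"dx": -33,"dy": -17.9},{"dx": -33,"dy": -17.9}]' --fingers 0.2 --newtons 70

```text
invalid input at $.deltas[0]: expected keys dx, dy, dz, rx, ry, rz
```

Call:
apply_moves --deltas '[{"dx": -33,"dy": -17.9},{"dx": -33,"dy": -17.9},{"dx": -33,"dy": -17.9},{"dx": -33,"dy": -17.9},{"dx": -33,"dy": -17.9}]'

```text
invalid input at $.deltas[0]: expected keys dx, dy, dz, rx, ry, rz
```

Call:
apply_moves --deltas '[{"dz": 0},{"dz": 0},{"dz": 0},{"dz": 0},{"dz": 0}]'

```text
invalid input at $.deltas[0]: expected keys dx, dy, dz, rx, ry, rz
```

Run:
```python
from h import *
from cell import env
s=env.observe(); im=env.grab_frame('wrist'); W=env.get_calibration('wrist'); cv2.imwrite('pics/w1.png',im)
print(s['clock'],s['ee_pos'],s['grip_width']); print(proj(W,(.4925,.2964,.13)))
Ro=np.array(s['orientation']);print(Ro.round(4)); print(Ro.T@(np.array([.4925,.2964,.086])-s['ee_pos'])*1000)
```

```text
0.15 [0.26356039 0.59358265 0.23048226] 0.08540504889813104
[151.37450045 524.74188425]
[[-9.140e-01  4.057e-01 -6.000e-04]
 [ 4.057e-01  9.140e-01 -1.400e-03]
 [ 0.000e+00 -1.500e-03 -1.000e+00]]
[-329.82013208 -178.53229918  144.74423789]
```

View pics/w1.png

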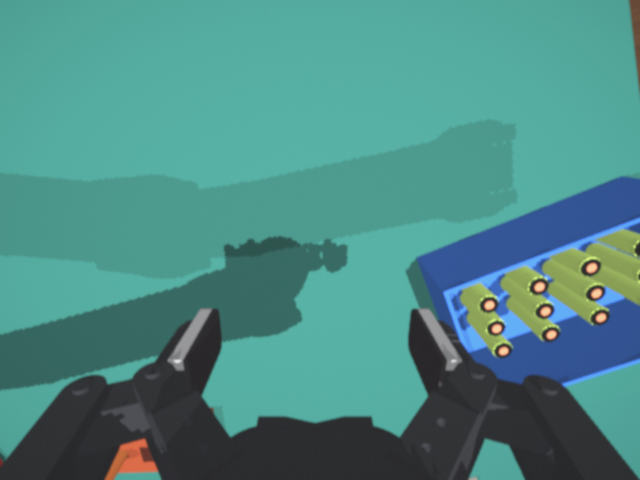

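The moves were refused because every row needs all six keys. The arm hasn't moved and the view is unchanged, so I'll resend them in full.

Call:
apply_moves --deltas '[{"dx": -33,"dy": -17.9,"dz": 0,"rx": 0,"ry": 0,"rz": 0},{"dx": -33,"dy": -17.9,"dz": 0,"rx": 0,"ry": 0,"rz": 0},{"dx": -33,"dy": -17.9,"dz": 0,"rx": 0,"ry": 0,"rz": 0},{"dx": -33,"dy": -17.9,"dz": 0,"rx": 0,"ry": 0,"rz": 0},{"dx": -33,"dy": -17.9,"dz": 0,"rx": 0,"ry": 0,"rz": 0}]' --fingers 0.2 --newtons 70

```text
clock: 0.62
ee_pos: [0.3789, 0.4438, 0.2311]
orientation: [[-0.914, 0.405, -0.0], [0.405, 0.914, -0.0], [0.0, -0.0, -1.0]]
wrist_force: [1.1, 0.4, 0.1]
grip_width: 0.0513
```

Call:
apply_moves --deltas '[{"dx": -33,"dy": -17.9,"dz": 0,"rx": 0,"ry": 0,"rz": 0},{"dx": -33,"dy": -17.9,"dz": 0,"rx": 0,"ry": 0,"rz": 0},{"dx": -33,"dy": -17.9,"dz": 0,"rx": 0,"ry": 0,"rz": 0},{"dx": -33,"dy": -17.9,"dz": 0,"rx": 0,"ry": 0,"rz": 0},{"dx": -33,"dy": -17.9,"dz": 0,"rx": 0,"ry": 0,"rz": 0}]'

```text
clock: 1.03
ee_pos: [0.4935, 0.2949, 0.2313]
orientation: [[-0.914, 0.406, 0.0], [0.406, 0.914, -0.0], [-0.0, 0.0, -1.0]]
wrist_force: [0.2, 0.4, 0.2]
grip_width: 0.0512
```

Call:
apply_moves --deltas '[{"dx": 0,"dy": 0,"dz": 0,"rx": 0,"ry": 0,"rz": 0},{"dx": 0,"dy": 0,"dz": 0,"rx": 0,"ry": 0,"rz": 0},{"dx": 0,"dy": 0,"dz": 0,"rx": 0,"ry": 0,"rz": 0},{"dx": 0,"dy": 0,"dz": 0,"rx": 0,"ry": 0,"rz": 0},{"dx": 0,"dy": 0,"dz": 0,"rx": 0,"ry": 0,"rz": 0}]'

```text
clock: 1.45
ee_pos: [0.4916, 0.2982, 0.2313]
orientation: [[-0.915, 0.403, -0.0], [0.403, 0.915, 0.001], [0.001, 0.0, -1.0]]
wrist_force: [0.3, 0.1, 0.5]
grip_width: 0.0509
```

Run:
```python
from h import *
from cell import env
s=env.observe(); im=env.grab_frame('wrist'); W=env.get_calibration('wrist'); cv2.imwrite('pics/w2.png',im)
print(s['clock'],s['ee_pos'],s['grip_width'],s['wrist_force']); print(proj(W,(.4925,.2964,.13)))
Ro=np.array(s['orientation']);print(Ro.round(4)); print(Ro.T@(np.array([.4925,.2964,.086])-s['ee_pos'])*1000)
```

```text
1.45 [0.49155374 0.29823886 0.23129122] 0.0509260658013967 [0.2788295  0.06960428 0.49152593]
[310.43341518 244.81274501]
[[-9.152e-01  4.030e-01 -4.000e-04]
 [ 4.030e-01  9.152e-01  6.000e-04]
 [ 6.000e-04  4.000e-04 -1.000e+00]]
[ -1.70150883  -1.35563199 145.28965361]
```

View pics/w2.png

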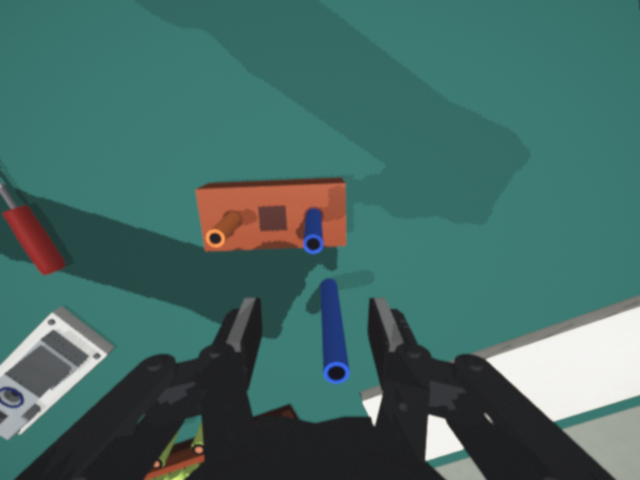

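The wrist view shows the job tube's rim at (313,243). My estimate projected to (310,245), so they agree within 2 mm. Now I'll refine it.

Run:
```python
from h import *
from cell import env
im=cv2.imread('pics/w2.png')
m=cv2.inRange(cv2.cvtColor(im,cv2.COLOR_BGR2HSV),(100,150,170),(125,255,255)); m[:225]=0;m[260:]=0
n,l,s,c=cv2.connectedComponentsWithStats(m); i=1+np.argmax(s[1:,4]); print(s[i],c[i])
W=env.get_calibration('wrist'); o=env.observe(); x=plane(W,c[i],.13); print(x)
Ro=np.array(o['orientation']); print(Ro.T@(np.array([x[0],x[1],.086])-o['ee_pos'])*1000)
```

```text
[304 234  19  20 141] [313.25531915 243.86524823]
[0.49267304 0.29874455 0.13      ]
[ -0.81777426   0.92585931 145.30756306]
```

Call:
apply_moves --deltas '[{"dx": -1.2,"dy": 0,"dz": 25,"rx": 0,"ry": 0,"rz": 0},{"dx": 0,"dy": 0,"dz": 30,"rx": 0,"ry": 0,"rz": 0},{"dx": 0,"dy": 0,"dz": 30,"rx": 0,"ry": 0,"rz": 0},{"dx": 0,"dy": 0,"dz": 30,"rx": 0,"ry": 0,"rz": 0},{"dx": 0,"dy": 0,"dz": 30,"rx": 0,"ry": 0,"rz": 0}]'

```text
clock: 1.92
ee_pos: [0.4932, 0.2973, 0.0853]
orientation: [[-0.915, 0.404, 0.0], [0.404, 0.915, 0.001], [-0.0, 0.001, -1.0]]
wrist_force: [-0.3, 0.3, -0.4]
grip_width: 0.0512
```

Call:
apply_moves --deltas '[{"dx": 0,"dy": 0,"dz": 0,"rx": 0,"ry": 0,"rz": 0},{"dx": 0,"dy": 0,"dz": 0,"rx": 0,"ry": 0,"rz": 0},{"dx": 0,"dy": 0,"dz": 0,"rx": 0,"ry": 0,"rz": 0},{"dx": 0,"dy": 0,"dz": 0,"rx": 0,"ry": 0,"rz": 0},{"dx": 0,"dy": 0,"dz": 0,"rx": 0,"ry": 0,"rz": 0}]'

```text
clock: 2.33
ee_pos: [0.4952, 0.2972, 0.0886]
orientation: [[-0.914, 0.406, 0.003], [0.406, 0.914, 0.002], [-0.002, 0.003, -1.0]]
wrist_force: [-0.1, 0.4, 0.1]
grip_width: 0.0513
```

Run:
```python
from h import *
from cell import env
s=env.observe(); im=env.grab_frame('wrist'); cv2.imwrite('pics/w3.png',im)
print(s['ee_pos'],s['grip_width'],s['wrist_force'])
```

```text
[0.49515415 0.29723668 0.08857382] 0.05131502603333692 [-0.08134965  0.38159748  0.11187584]
```

View pics/w3.png

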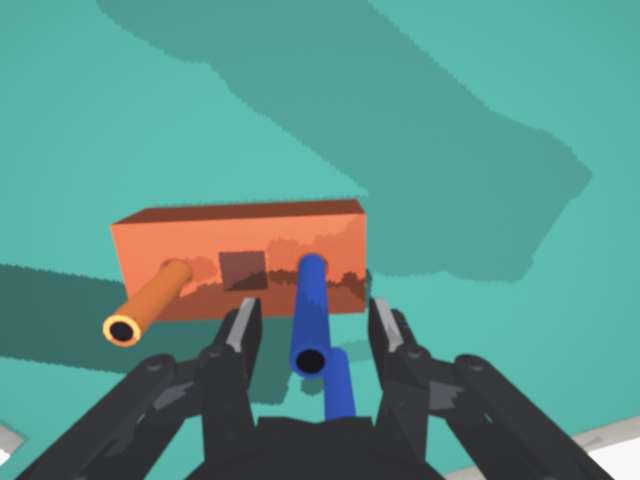

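The tube stands between the pads, with its rim at (311,361), so I'll close on it.

Call:
apply_moves --deltas '[{"dx": 1.5,"dy": 0,"dz": 0,"rx": 0,"ry": 0,"rz": 0},{"dx": 0,"dy": 0,"dz": 0,"rx": 0,"ry": 0,"rz": 0},{"dx": 0,"dy": 0,"dz": 0,"rx": 0,"ry": 0,"rz": 0},{"dx": 0,"dy": 0,"dz": 0,"rx": 0,"ry": 0,"rz": 0},{"dx": 0,"dy": 0,"dz": 0,"rx": 0,"ry": 0,"rz": 0}]' --fingers -1 --newtons 70

```text
clock: 2.8
ee_pos: [0.4927, 0.2968, 0.0869]
orientation: [[-0.914, 0.406, 0.001], [0.406, 0.914, 0.0], [-0.0, 0.0, -1.0]]
wrist_force: [-1.3, -1.1, 5.7]
grip_width: 0.0142
```

Call:
apply_moves --deltas '[{"dx": 0,"dy": 0,"dz": 0,"rx": 0,"ry": 0,"rz": 0},{"dx": 0,"dy": 0,"dz": 0,"rx": 0,"ry": 0,"rz": 0},{"dx": 0,"dy": 0,"dz": 0,"rx": 0,"ry": 0,"rz": 0},{"dx": 0,"dy": 0,"dz": 0,"rx": 0,"ry": 0,"rz": 0},{"dx": 0,"dy": 0,"dz": 0,"rx": 0,"ry": 0,"rz": 0}]'

```text
clock: 3.22
ee_pos: [0.4927, 0.2969, 0.0869]
orientation: [[-0.914, 0.406, 0.0], [0.406, 0.914, 0.0], [-0.0, 0.0, -1.0]]
wrist_force: [-2.1, -0.4, 6.4]
grip_width: 0.0145
```

Call:
apply_moves --deltas '[{"dx": 0,"dy": 0,"dz": -10,"rx": 0,"ry": 0,"rz": 0},{"dx": 0,"dy": 0,"dz": -20,"rx": 0,"ry": 0,"rz": 0},{"dx": 0,"dy": 0,"dz": -30,"rx": 0,"ry": 0,"rz": 0},{"dx": 0,"dy": 0,"dz": -40,"rx": 0,"ry": 0,"rz": 0},{"dx": 0,"dy": 0,"dz": -40,"rx": 0,"ry": 0,"rz": 0}]'

```text
clock: 3.63
ee_pos: [0.4914, 0.2962, 0.2272]
orientation: [[-0.914, 0.406, -0.003], [0.406, 0.914, -0.001], [0.002, -0.002, -1.0]]
wrist_force: [1.5, 0.2, 0.3]
grip_width: 0.0143
```

Call:
apply_moves --deltas '[{"dx": 0,"dy": 0,"dz": -20,"rx": 0,"ry": 0,"rz": 0},{"dx": 0,"dy": 0,"dz": 0,"rx": 0,"ry": 0,"rz": 0},{"dx": 0,"dy": 0,"dz": 0,"rx": 0,"ry": 0,"rz": 0},{"dx": 0,"dy": 0,"dz": 0,"rx": 0,"ry": 0,"rz": 0},{"dx": 0,"dy": 0,"dz": 0,"rx": 0,"ry": 0,"rz": 0}]'

```text
clock: 4.05
ee_pos: [0.4914, 0.2959, 0.2445]
orientation: [[-0.914, 0.406, -0.003], [0.406, 0.914, -0.002], [0.002, -0.003, -1.0]]
wrist_force: [-0.2, -0.2, -1.1]
grip_width: 0.0143
```

Run:
```python
from h import *
from cell import env
s=env.observe(); im=env.grab_frame('side'); cv2.imwrite('pics/s4.png',im)
t=env.grab_frame('top'); cv2.imwrite('pics/t4.png',t)
print(s['clock'],s['ee_pos'],s['grip_width'],s['wrist_force'],s['wrist_torque'])
Ro=np.array(s['orientation']);print(Ro.round(4)); print(Ro.T@(np.array([.5334,-.0789,.24])-s['ee_pos'])*1000)
```

```text
4.05 [0.49136683 0.29590553 0.2445436 ] 0.014275478486599446 [-0.22932624 -0.22650097 -1.13797953] [ 0.04891575 -0.05802951  0.01571256]
[[-0.914   0.4058 -0.0029]
 [ 0.4058  0.914  -0.0017]
 [ 0.002  -0.0028 -1.    ]]
[-190.51229215 -325.49362632    5.05816318]
```

View pics/s4.png

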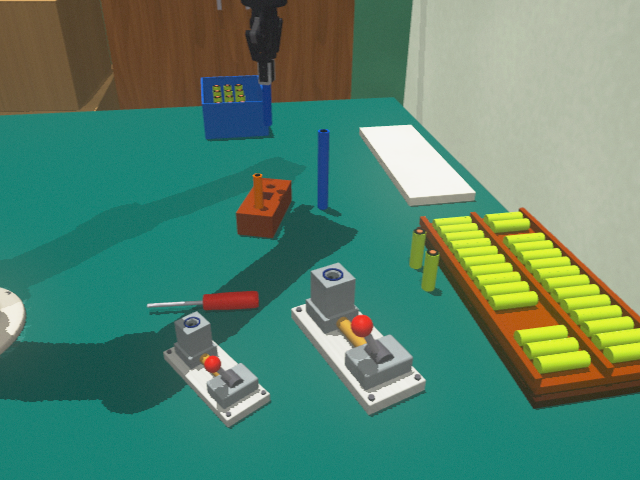

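View pics/t4.png

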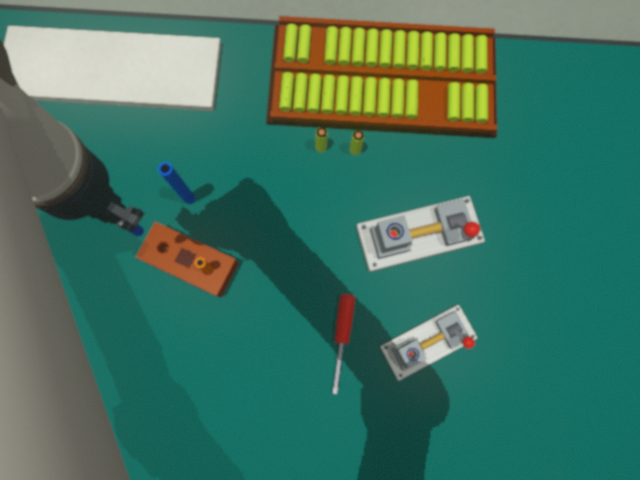

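The side view shows the tube lifted clear at (267,100), and the orange tube and rack have not moved. Next I'll carry it over the port.

Call:
apply_moves --deltas '[{"dx": -19,"dy": -32.5,"dz": 0,"rx": 0,"ry": 0,"rz": 0},{"dx": -19,"dy": -32.5,"dz": 0,"rx": 0,"ry": 0,"rz": 0},{"dx": -19,"dy": -32.5,"dz": 0,"rx": 0,"ry": 0,"rz": 0},{"dx": -19,"dy": -32.5,"dz": 0,"rx": 0,"ry": 0,"rz": 0},{"dx": -19,"dy": -32.5,"dz": 0,"rx": 0,"ry": 0,"rz": 0}]'

```text
clock: 4.57
ee_pos: [0.5126, 0.1079, 0.2452]
orientation: [[-0.914, 0.405, -0.002], [0.405, 0.914, -0.0], [0.002, -0.001, -1.0]]
wrist_force: [0.4, 0.1, -0.8]
grip_width: 0.0142
```

Call:
apply_moves --deltas '[{"dx": -19,"dy": -32.5,"dz": 0,"rx": 0,"ry": 0,"rz": 0},{"dx": -19,"dy": -32.5,"dz": 0,"rx": 0,"ry": 0,"rz": 0},{"dx": -19,"dy": -32.5,"dz": 0,"rx": 0,"ry": 0,"rz": 0},{"dx": -19,"dy": -32.5,"dz": 0,"rx": 0,"ry": 0,"rz": 0},{"dx": -19,"dy": -32.5,"dz": 0,"rx": 0,"ry": 0,"rz": 0}]'

```text
clock: 4.98
ee_pos: [0.5335, -0.0792, 0.2453]
orientation: [[-0.914, 0.406, -0.002], [0.406, 0.914, 0.0], [0.002, -0.0, -1.0]]
wrist_force: [0.5, 0.2, -1.2]
grip_width: 0.0145
```

Call:
apply_moves --deltas '[{"dx": 0,"dy": 0,"dz": 0,"rx": 0,"ry": 0,"rz": 0},{"dx": 0,"dy": 0,"dz": 0,"rx": 0,"ry": 0,"rz": 0},{"dx": 0,"dy": 0,"dz": 0,"rx": 0,"ry": 0,"rz": 0},{"dx": 0,"dy": 0,"dz": 0,"rx": 0,"ry": 0,"rz": 0},{"dx": 0,"dy": 0,"dz": 0,"rx": 0,"ry": 0,"rz": 0}]'

```text
clock: 5.4
ee_pos: [0.5341, -0.0754, 0.246]
orientation: [[-0.915, 0.403, -0.001], [0.403, 0.915, 0.001], [0.001, 0.0, -1.0]]
wrist_force: [-0.4, 0.5, 0.4]
grip_width: 0.0147
```

Run:
```python
from h import *
from cell import env
s=env.observe(); im=env.grab_frame('side'); cv2.imwrite('pics/s5.png',im); t=env.grab_frame('top'); cv2.imwrite('pics/t5.png',t)
w=env.grab_frame('wrist'); cv2.imwrite('pics/w5.png',w)
print(s['clock'],s['ee_pos'],s['grip_width'],s['wrist_force'])
Ro=np.array(s['orientation']);print(Ro.round(4)); print(Ro.T@(np.array([.5334,-.0789,.24])-s['ee_pos'])*1000)
```

```text
5.4 [ 0.53410958 -0.075428    0.24595596] 0.014723177479197975 [-0.43279733  0.46531943  0.42983994]
[[-9.152e-01  4.029e-01 -7.000e-04]
 [ 4.029e-01  9.152e-01  7.000e-04]
 [ 9.000e-04  4.000e-04 -1.000e+00]]
[-0.75503882 -3.46590429  5.9539169 ]
```

View pics/s5.png

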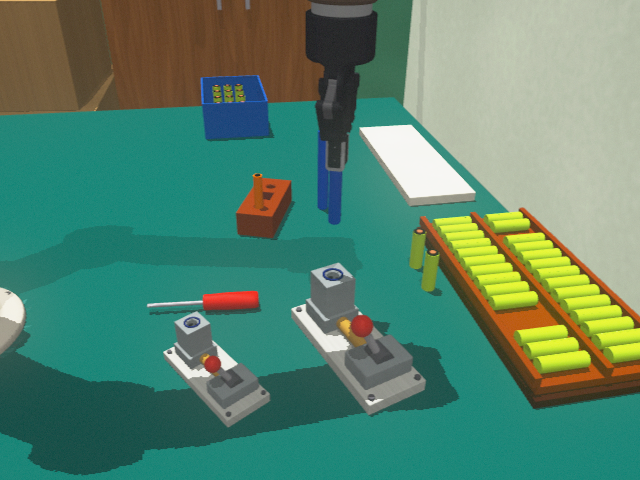

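View pics/t5.png

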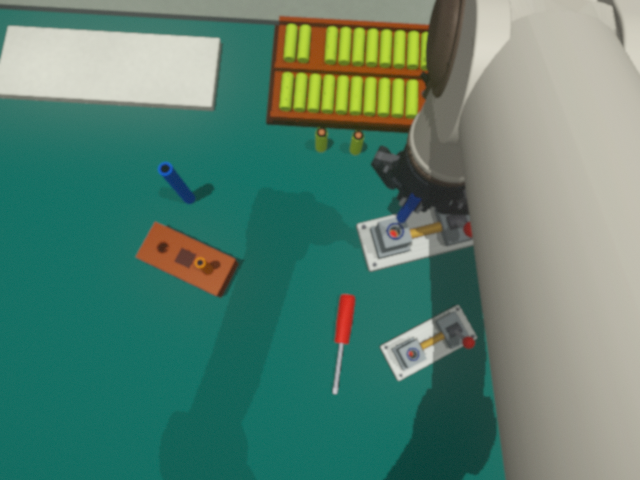

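View pics/w5.png

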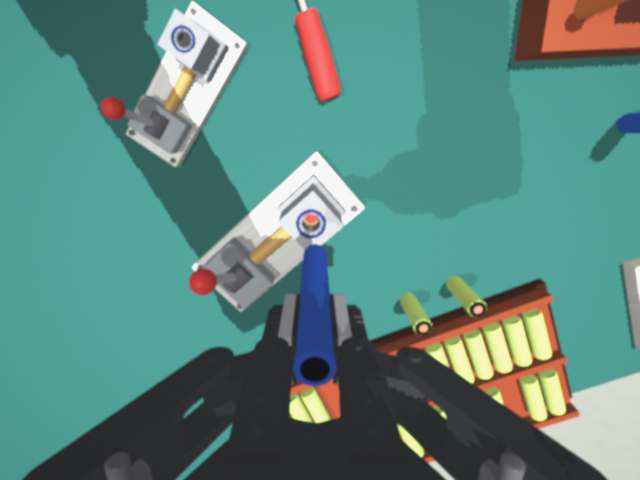

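The wrist view shows the foot at about (314,250) with the port mouth ahead of it at (311,223). I'll descend to about 12 mm above the mouth, correcting y on the way, then check the alignment.

Call:
apply_moves --deltas '[{"dx": -0.8,"dy": -3.5,"dz": 10,"rx": 0,"ry": 0,"rz": 0},{"dx": 0,"dy": 0,"dz": 20,"rx": 0,"ry": 0,"rz": 0},{"dx": 0,"dy": 0,"dz": 20,"rx": 0,"ry": 0,"rz": 0},{"dx": 0,"dy": 0,"dz": 14,"rx": 0,"ry": 0,"rz": 0},{"dx": 0,"dy": 0,"dz": 0,"rx": 0,"ry": 0,"rz": 0}]'

```text
clock: 5.97
ee_pos: [0.5308, -0.0808, 0.1786]
orientation: [[-0.914, 0.406, -0.006], [0.406, 0.914, 0.001], [0.006, -0.002, -1.0]]
wrist_force: [-1.1, -0.5, -2.1]
grip_width: 0.0141
```

Call:
apply_moves --deltas '[{"dx": 0,"dy": 0,"dz": 0,"rx": 0,"ry": 0,"rz": 0},{"dx": 0,"dy": 0,"dz": 0,"rx": 0,"ry": 0,"rz": 0},{"dx": 0,"dy": 0,"dz": 0,"rx": 0,"ry": 0,"rz": 0},{"dx": 0,"dy": 0,"dz": 0,"rx": 0,"ry": 0,"rz": 0},{"dx": 0,"dy": 0,"dz": 0,"rx": 0,"ry": 0,"rz": 0}]'

```text
clock: 6.38
ee_pos: [0.5342, -0.081, 0.1832]
orientation: [[-0.914, 0.406, 0.002], [0.406, 0.914, -0.0], [-0.002, 0.0, -1.0]]
wrist_force: [-0.2, 0.2, 0.4]
grip_width: 0.0144
```

```bash
cat > look.py <<'E'
from h import *
from cell import env
import sys
k=sys.argv[1]
s=env.observe(); im={}
for n in ['side','top','wrist']:
    im[n]=env.grab_frame(n); cv2.imwrite(f'pics/{n}{k}.png',im[n])
print(s['clock'],s['ee_pos'],s['grip_width'],s['wrist_force'])
Ro=np.array(s['orientation']);print(Ro.round(4)); print(Ro.T@(np.array([.5334,-.0789,.09+.077])-s['ee_pos'])*1000)
print(s['joint_pos'])
a=cv2.resize(im['side'][200:300,285:385],None,fx=4,fy=4,interpolation=cv2.INTER_NEAREST)
b=cv2.resize(im['top'][180:280,345:445],None,fx=4,fy=4,interpolation=cv2.INTER_NEAREST)
cv2.imwrite(f'pics/zz{k}.png',np.hstack([a,b]))
E
python3 look.py 6
```

```text
6.3833 [ 0.53415728 -0.08102664  0.183181  ] 0.014397813740956663 [-0.19298695  0.2208814   0.40014914]
[[-9.140e-01  4.057e-01  1.700e-03]
 [ 4.057e-01  9.140e-01 -2.000e-04]
 [-1.600e-03  5.000e-04 -1.000e+00]]
[ 1.58139538  1.62894579 16.17920506]
[ 0.20715879  0.33169287 -0.128274    1.88416841  0.0522125   0.92722181
  1.20754902]
```

View pics/zz6.png

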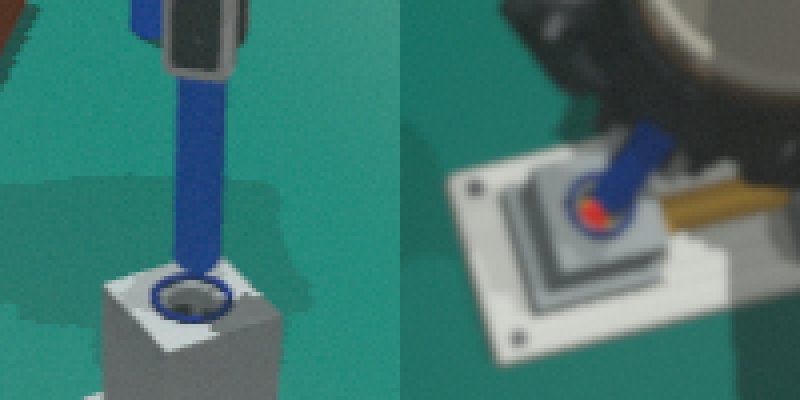

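View pics/wrist6.png

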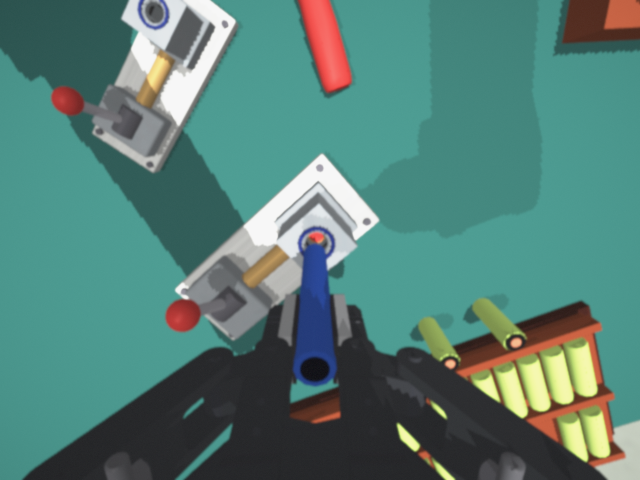

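Run:
```python
from h import *
from cell import env
T=env.get_calibration('top');S=env.get_calibration('side');W=env.get_calibration('wrist')
s=env.observe();Ro=np.array(s['orientation']);f=s['ee_pos']+Ro[:,2]*.077; print('pred foot',f)
for n,c in (('top',T),('side',S),('wrist',W)): print(n,'foot px',proj(c,f).round(1),'edges',[proj(c,f+.008*np.array([np.cos(a),np.sin(a),0])).round(1) for a in (0,1.57,3.14,4.71)])
# blue mask edges per row/col near foot
for n,c,roi in (('side',S,(255,272)),('top',T,(215,235))):
    im=cv2.imread(f'pics/{n}6.png'); h=cv2.cvtColor(im,cv2.COLOR_BGR2HSV)
    m=cv2.inRange(h,(108,130,60),(125,255,255))
    for y in range(*roi): 
        x=np.nonzero(m[y,325:420])[0]+325
        if len(x): print(n,y,x.min(),x.max(),len(x))
im=cv2.imread('pics/wrist6.png'); cv2.imwrite('pics/w6z.png',cv2.resize(im[190:390,240:400],None,fx=3,fy=3,interpolation=cv2.INTER_NEAREST))
```

```text
pred foot [ 0.53379338 -0.08094904  0.10569634]
top foot px [397.4 228.9] edges [array([397.5, 223.9]), array([392.2, 228.6]), array([397.2, 233.9]), array([402.5, 229.2])]
side foot px [334.2 265.4] edges [array([340.1, 264.8]), array([333. , 262.1]), array([328.3, 266. ]), array([335.5, 268.8])]
wrist foot px [311.8 254. ] edges [array([316.4, 263.5]), array([322.1, 249.8]), array([307.2, 244.4]), array([301.6, 258.2])]
side 255 329 339 10
side 256 330 339 10
side 257 329 339 11
side 258 329 339 11
side 259 329 339 11
side 260 329 339 11
side 261 329 339 11
side 262 329 339 11
side 263 329 338 10
side 264 329 339 10
side 265 330 338 9
side 266 330 337 8
side 267 332 336 5
side 268 331 335 5
side 269 328 336 9
side 270 325 339 6
side 271 325 340 3
top 215 403 412 10
top 216 402 412 11
top 217 401 411 11
top 218 400 411 12
top 219 399 410 12
top 220 399 409 11
top 221 398 408 11
top 222 397 406 10
top 223 396 406 11
top 224 395 405 11
top 225 395 404 10
top 226 395 404 10
top 227 394 403 10
top 228 394 402 9
top 229 395 402 8
top 230 396 402 7
top 231 397 401 5
```

View pics/w6z.png

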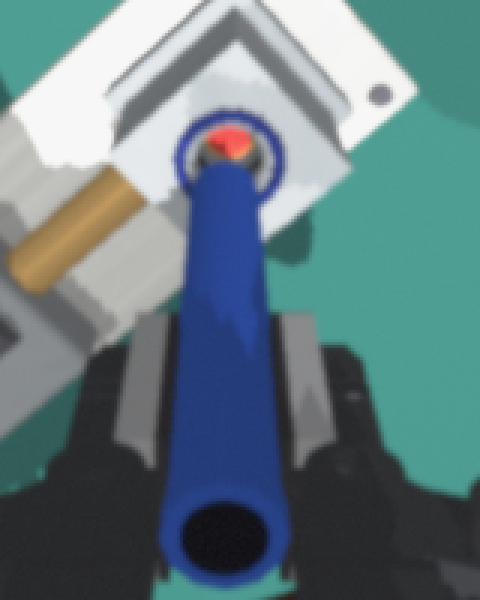

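Run:
```python
from h import *
from cell import env
T=env.get_calibration('top');S=env.get_calibration('side');W=env.get_calibration('wrist')
# ring centre fits: dark-blue ring 
for n,c,f,p0,r in (('top',T,(398.6,227.0),(394.8,230.8),9),('side',S,(334.1,264.8),(332.6,274.1),12),):
    a=plane(c,f,.106);b=plane(c,p0,.09); print(n,a.round(4),b.round(4),'port-foot mm',((b-a)*1000).round(1))
# wrist: ring centre (230,160)/3+(240,190)
b=plane(W,(230/3+239.6,160/3+189.6),.09); s=env.observe();Ro=np.array(s['orientation']);f=s['ee_pos']+Ro[:,2]*.077
print('wrist port',b,'pred foot',f)
# tube axis in wrist: rim centre (225,537)/3
d=plane(W,(225/3+239.6,537/3+189.6),f[2]+.12); print('tube top',d)
# tube foot visible front edge at (226,163) -> far rim of the foot, centre approx 
# x width at foot 190..258
e=plane(W,(226/3+239.6,163/3+189.6),f[2]); print('foot far edge',e)
print('tool x',Ro[:,0],Ro[:,1])
```

```text
top [ 0.5369 -0.0827  0.106 ] [ 0.5343 -0.0794  0.09  ] port-foot mm [ -2.6   3.3 -16. ]
side [ 0.5338 -0.08    0.106 ] [ 0.5325 -0.0784  0.09  ] port-foot mm [ -1.3   1.6 -16. ]
wrist port [ 0.53240898 -0.07678241  0.09      ] pred foot [ 0.53379338 -0.08094904  0.10569634]
tube top [ 0.53401326 -0.07892636  0.22569634]
foot far edge [ 0.52772017 -0.07582788  0.10569634]
tool x [-9.13981263e-01  4.05755884e-01 -6.43108466e-04] [4.05755831e-01 9.13981487e-01 2.17241096e-04]
```

All three views put the port about (-1.5,+1.8) mm in world x,y from the foot. I'll shift by that and go down 10 mm.

Call:
apply_moves --deltas '[{"dx": 2.3,"dy": 1.2,"dz": 0,"rx": 0,"ry": 0,"rz": 0},{"dx": 0,"dy": 0,"dz": 4,"rx": 0,"ry": 0,"rz": 0},{"dx": 0,"dy": 0,"dz": 4,"rx": 0,"ry": 0,"rz": 0},{"dx": 0,"dy": 0,"dz": 2,"rx": 0,"ry": 0,"rz": 0},{"dx": 0,"dy": 0,"dz": 0,"rx": 0,"ry": 0,"rz": 0}]'

```text
clock: 6.95
ee_pos: [0.5313, -0.0788, 0.1714]
orientation: [[-0.914, 0.406, -0.002], [0.406, 0.914, 0.0], [0.002, -0.0, -1.0]]
wrist_force: [-0.0, 0.2, -0.9]
grip_width: 0.0145
```

Call:
apply_moves --deltas '[{"dx": 0,"dy": 0,"dz": 0,"rx": 0,"ry": 0,"rz": 0},{"dx": 0,"dy": 0,"dz": 0,"rx": 0,"ry": 0,"rz": 0},{"dx": 0,"dy": 0,"dz": 0,"rx": 0,"ry": 0,"rz": 0},{"dx": 0,"dy": 0,"dz": 0,"rx": 0,"ry": 0,"rz": 0},{"dx": 0,"dy": 0,"dz": 0,"rx": 0,"ry": 0,"rz": 0}]'

```text
clock: 7.37
ee_pos: [0.532, -0.0789, 0.1724]
orientation: [[-0.914, 0.406, 0.0], [0.406, 0.914, -0.0], [-0.0, 0.0, -1.0]]
wrist_force: [0.2, -0.3, -0.8]
grip_width: 0.0148
```

```bash
python3 look.py 7
python3 - <<'E'
import cv2
im=cv2.imread('pics/wrist7.png'); cv2.imwrite('pics/w7z.png',cv2.resize(im[190:390,240:400],None,fx=3,fy=3,interpolation=cv2.INTER_NEAREST))
E
```

```text
7.3667 [ 0.53199548 -0.07893643  0.17240259] 0.014819487870008764 [ 0.18846902 -0.28306934 -0.84695256]
[[-9.140e-01  4.057e-01  2.000e-04]
 [ 4.057e-01  9.140e-01 -0.000e+00]
 [-2.000e-04  0.000e+00 -1.000e+00]]
[-1.26789894  0.60298631  5.4028535 ]
[ 0.20377767  0.34227136 -0.12847165  1.89781695  0.05475939  0.90464906
  1.20183327]
```

View pics/zz7.png

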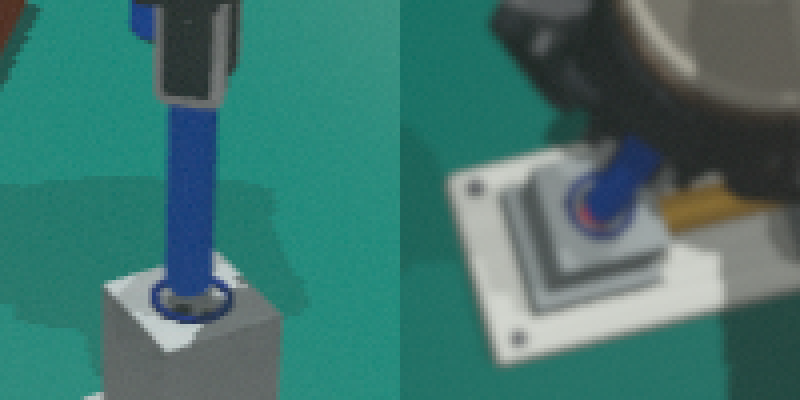

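View pics/w7z.png

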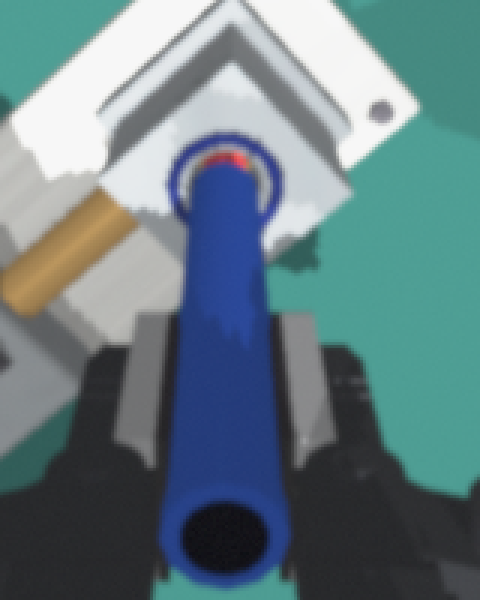

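Run:
```python
from h import *
from cell import env
S=env.get_calibration('side');W=env.get_calibration('wrist');T=env.get_calibration('top')
s=env.observe();Ro=np.array(s['orientation']);f=s['ee_pos']+Ro[:,2]*.077;print('foot',f)
print('px foot side',proj(S,f),'port side est',proj(S,(.5325,-.0784,.09)),'wrist', proj(W,f), 'wrist ring', )
b=plane(W,(226/3+239.6,188/3+189.6),.09); print('ring ctr wrist',b)
print('far edge',plane(W,(226/3+239.6,163/3+189.6),f[2]), 'pred far px',((proj(W,f+.0068*Ro[:,0])-[239.6,189.6])*3))
print('ring far/near pred',[(proj(W,b+q*.01*Ro[:,0])-[239.6,189.6])*3 for q in (1,-1)])
for n in ('side',):
    im=cv2.imread(f'pics/{n}7.png'); h=cv2.cvtColor(im,cv2.COLOR_BGR2HSV)
    m=cv2.inRange(h,(108,130,60),(125,255,255))
    for y in range(258,284): 
        x=np.nonzero(m[y,315:350])[0]+315
        if len(x): print(n,y,x.tolist())
```

```text
foot [ 0.53198859 -0.07889821  0.0953654 ]
px foot side [332.40850583 271.06669182] port side est [332.61286448 274.11036724] wrist [311.82436857 254.09105618] wrist ring
ring ctr wrist [ 0.53346677 -0.07711969  0.09      ]
far edge [ 0.52587213 -0.07375864  0.0953654 ] pred far px [216.59695291 166.50862077]
ring far/near pred [array([226.01779472, 148.97673549]), array([225.9826799 , 225.98243747])]
side 258 [327, 328, 329, 330, 331, 332, 333, 334, 335, 336, 337]
side 259 [327, 328, 329, 330, 331, 332, 333, 334, 335, 336, 337]
side 260 [327, 329, 330, 331, 332, 333, 334, 335, 336, 337]
side 261 [327, 328, 330, 331, 332, 333, 334, 335, 336, 337]
side 262 [327, 328, 329, 330, 331, 332, 333, 334, 335, 336, 337]
side 263 [327, 328, 329, 330, 331, 332, 333, 334, 335, 336, 337]
side 264 [327, 328, 329, 330, 331, 332, 333, 334, 335, 336, 337]
side 265 [327, 328, 329, 330, 331, 332, 333, 334, 335, 336]
side 266 [327, 328, 329, 330, 331, 332, 333, 334, 335, 336, 337]
side 267 [327, 328, 329, 330, 331, 332, 333, 334, 335, 336, 337]
side 268 [327, 328, 329, 330, 331, 332, 333, 334, 335, 336, 337]
side 269 [327, 328, 329, 330, 331, 332, 333, 334, 335, 336, 337]
side 270 [325, 326, 327, 328, 329, 330, 331, 332, 333, 334, 335, 336, 337, 338, 339]
side 271 [324, 325, 326, 327, 328, 329, 330, 331, 332, 333, 334, 335, 336, 339, 340]
side 272 [323, 324, 328, 329, 330, 331, 332, 333, 334, 335, 341]
side 273 [323, 329, 330, 331, 332, 333, 334, 342]
side 274 [323, 342]
side 275 [323, 324, 342]
side 276 [324, 341]
side 277 [325, 326]
side 278 [326, 327, 328, 329, 338, 340]
side 279 [327, 328, 329, 330, 331, 332, 333, 335, 336]
side 280 [331, 332, 333]
```

The side view puts the foot 0.6 px left of the ring centre, and the wrist view shows about 1.4 mm too far along tool +x. I'll correct by -1.1 mm and enter gently.

Call:
apply_moves --deltas '[{"dx": -1.1,"dy": 0,"dz": 0,"rx": 0,"ry": 0,"rz": 0},{"dx": 0,"dy": 0,"dz": 3,"rx": 0,"ry": 0,"rz": 0},{"dx": 0,"dy": 0,"dz": 3,"rx": 0,"ry": 0,"rz": 0},{"dx": 0,"dy": 0,"dz": 3,"rx": 0,"ry": 0,"rz": 0},{"dx": 0,"dy": 0,"dz": 0,"rx": 0,"ry": 0,"rz": 0}]'

```text
clock: 7.93
ee_pos: [0.5326, -0.0792, 0.1624]
orientation: [[-0.914, 0.406, -0.001], [0.406, 0.914, 0.0], [0.001, -0.0, -1.0]]
wrist_force: [-0.5, 0.0, 0.1]
grip_width: 0.0144
```

Call:
apply_moves --deltas '[{"dx": 0,"dy": 0,"dz": 0,"rx": 0,"ry": 0,"rz": 0},{"dx": 0,"dy": 0,"dz": 0,"rx": 0,"ry": 0,"rz": 0},{"dx": 0,"dy": 0,"dz": 0,"rx": 0,"ry": 0,"rz": 0},{"dx": 0,"dy": 0,"dz": 0,"rx": 0,"ry": 0,"rz": 0},{"dx": 0,"dy": 0,"dz": 0,"rx": 0,"ry": 0,"rz": 0}]'

```text
clock: 8.35
ee_pos: [0.5329, -0.0793, 0.1634]
orientation: [[-0.914, 0.406, 0.0], [0.406, 0.914, 0.0], [-0.0, 0.0, -1.0]]
wrist_force: [0.3, 0.1, -0.7]
grip_width: 0.0143
```

The foot is about 3.6 mm below the mouth with no force, so it has entered the bore. I'll keep going in small steps.

Call:
apply_moves --deltas '[{"dx": 0,"dy": 0,"dz": 1,"rx": 0,"ry": 0,"rz": 0},{"dx": 0,"dy": 0,"dz": 1,"rx": 0,"ry": 0,"rz": 0},{"dx": 0,"dy": 0,"dz": 1,"rx": 0,"ry": 0,"rz": 0},{"dx": 0,"dy": 0,"dz": 1,"rx": 0,"ry": 0,"rz": 0},{"dx": 0,"dy": 0,"dz": 1,"rx": 0,"ry": 0,"rz": 0}]'

```text
clock: 8.77
ee_pos: [0.5329, -0.0794, 0.1581]
orientation: [[-0.914, 0.406, -0.0], [0.406, 0.914, 0.0], [0.0, -0.0, -1.0]]
wrist_force: [-0.5, 0.4, -1.3]
grip_width: 0.0141
```

Call:
apply_moves --deltas '[{"dx": 0,"dy": 0,"dz": 1,"rx": 0,"ry": 0,"rz": 0},{"dx": 0,"dy": 0,"dz": 1,"rx": 0,"ry": 0,"rz": 0},{"dx": 0,"dy": 0,"dz": 1,"rx": 0,"ry": 0,"rz": 0},{"dx": 0,"dy": 0,"dz": 1,"rx": 0,"ry": 0,"rz": 0},{"dx": 0,"dy": 0,"dz": 1,"rx": 0,"ry": 0,"rz": 0}]'

```text
clock: 9.18
ee_pos: [0.5338, -0.0794, 0.1545]
orientation: [[-0.914, 0.406, 0.002], [0.406, 0.914, -0.0], [-0.002, 0.0, -1.0]]
wrist_force: [-3.1, 0.8, 15.2]
grip_width: 0.0143
```

Call:
apply_moves --deltas '[{"dx": 0,"dy": 0,"dz": 0.8,"rx": 0,"ry": 0,"rz": 0},{"dx": 0,"dy": 0,"dz": 0.8,"rx": 0,"ry": 0,"rz": 0},{"dx": 0,"dy": 0,"dz": 0.8,"rx": 0,"ry": 0,"rz": 0},{"dx": 0,"dy": 0,"dz": 0.8,"rx": 0,"ry": 0,"rz": 0},{"dx": 0,"dy": 0,"dz": 0.8,"rx": 0,"ry": 0,"rz": 0}]'

```text
clock: 9.6
ee_pos: [0.5342, -0.0796, 0.1516]
orientation: [[-0.914, 0.406, 0.003], [0.406, 0.914, -0.001], [-0.003, 0.001, -1.0]]
wrist_force: [-2.6, 0.5, 14.3]
grip_width: 0.0145
```

Call:
apply_moves --deltas '[{"dx": 0,"dy": 0,"dz": 0.7,"rx": 0,"ry": 0,"rz": 0},{"dx": 0,"dy": 0,"dz": 0.7,"rx": 0,"ry": 0,"rz": 0},{"dx": 0,"dy": 0,"dz": 0.7,"rx": 0,"ry": 0,"rz": 0},{"dx": 0,"dy": 0,"dz": 0.7,"rx": 0,"ry": 0,"rz": 0},{"dx": 0,"dy": 0,"dz": 0.7,"rx": 0,"ry": 0,"rz": 0}]'

```text
clock: 10.02
ee_pos: [0.5341, -0.0795, 0.1477]
orientation: [[-0.914, 0.406, 0.003], [0.406, 0.914, -0.0], [-0.003, 0.001, -1.0]]
wrist_force: [-2.0, -0.2, 11.9]
grip_width: 0.0145
```

Call:
apply_moves --deltas '[{"dx": 0,"dy": 0,"dz": 0.5,"rx": 0,"ry": 0,"rz": 0},{"dx": 0,"dy": 0,"dz": 0.5,"rx": 0,"ry": 0,"rz": 0},{"dx": 0,"dy": 0,"dz": 0.5,"rx": 0,"ry": 0,"rz": 0},{"dx": 0,"dy": 0,"dz": 0.5,"rx": 0,"ry": 0,"rz": 0},{"dx": 0,"dy": 0,"dz": 0.5,"rx": 0,"ry": 0,"rz": 0}]'

```text
clock: 10.43
ee_pos: [0.5341, -0.0795, 0.1452]
orientation: [[-0.914, 0.406, 0.003], [0.406, 0.914, -0.0], [-0.003, 0.001, -1.0]]
wrist_force: [-1.3, 0.5, 12.5]
grip_width: 0.0143
```

Call:
apply_moves --deltas '[{"dx": 0,"dy": 0,"dz": 0.4,"rx": 0,"ry": 0,"rz": 0},{"dx": 0,"dy": 0,"dz": 0.4,"rx": 0,"ry": 0,"rz": 0},{"dx": 0,"dy": 0,"dz": 0.4,"rx": 0,"ry": 0,"rz": 0},{"dx": 0,"dy": 0,"dz": 0.4,"rx": 0,"ry": 0,"rz": 0},{"dx": 0,"dy": 0,"dz": 0.4,"rx": 0,"ry": 0,"rz": 0}]'

```text
clock: 10.85
ee_pos: [0.5341, -0.0795, 0.1432]
orientation: [[-0.914, 0.406, 0.002], [0.406, 0.914, -0.0], [-0.002, 0.001, -1.0]]
wrist_force: [-2.8, 0.4, 12.5]
grip_width: 0.0142
```

```bash
python3 look.py 8
```

```text
10.85 [ 0.53407083 -0.07949193  0.14319538] 0.01415048860238373 [-2.77132123  0.36425948 12.46766714]
[[-9.140e-01  4.058e-01  2.500e-03]
 [ 4.058e-01  9.140e-01 -5.000e-04]
 [-2.400e-03  6.000e-04 -1.000e+00]]
[  0.79513887   0.28240437 -23.80647517]
[ 0.20075331  0.38365345 -0.12532374  1.91697895  0.06309863  0.84217607
  1.19549066]
```

View pics/zz8.png

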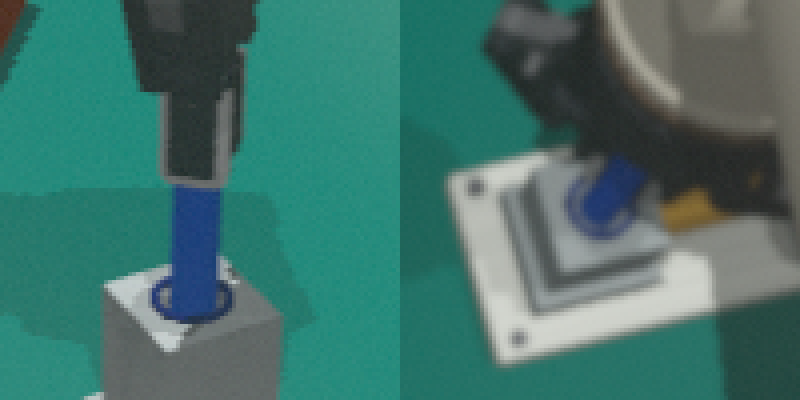

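View pics/wrist8.png

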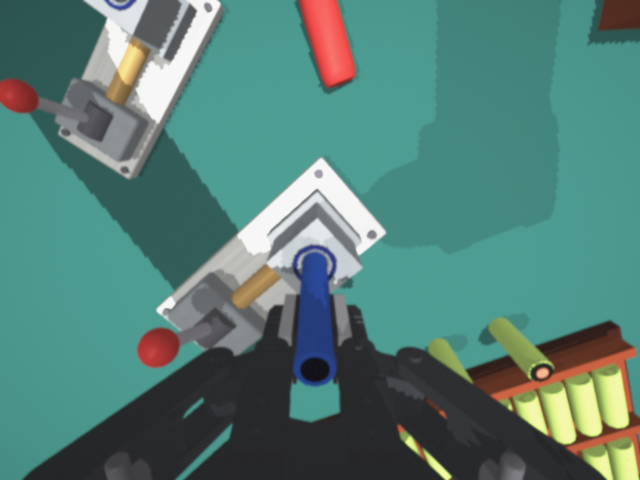

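The tube is in the bore. Its rim is still at (315,370) in the wrist view, as before, so it hasn't slipped in the grip. I'll keep feeling for the seat.

Call:
apply_moves --deltas '[{"dx": 0,"dy": 0,"dz": 0.4,"rx": 0,"ry": 0,"rz": 0},{"dx": 0,"dy": 0,"dz": 0.4,"rx": 0,"ry": 0,"rz": 0},{"dx": 0,"dy": 0,"dz": 0.4,"rx": 0,"ry": 0,"rz": 0},{"dx": 0,"dy": 0,"dz": 0.4,"rx": 0,"ry": 0,"rz": 0},{"dx": 0,"dy": 0,"dz": 0.4,"rx": 0,"ry": 0,"rz": 0}]'

```text
clock: 11.42
ee_pos: [0.5341, -0.0795, 0.1412]
orientation: [[-0.914, 0.406, 0.002], [0.406, 0.914, -0.0], [-0.002, 0.001, -1.0]]
wrist_force: [-3.0, 0.4, 11.7]
grip_width: 0.0146
```

Call:
apply_moves --deltas '[{"dx": 0,"dy": 0,"dz": 0.4,"rx": 0,"ry": 0,"rz": 0},{"dx": 0,"dy": 0,"dz": 0.4,"rx": 0,"ry": 0,"rz": 0},{"dx": 0,"dy": 0,"dz": 0.4,"rx": 0,"ry": 0,"rz": 0},{"dx": 0,"dy": 0,"dz": 0.4,"rx": 0,"ry": 0,"rz": 0},{"dx": 0,"dy": 0,"dz": 0.4,"rx": 0,"ry": 0,"rz": 0}]'

```text
clock: 11.83
ee_pos: [0.5342, -0.0796, 0.1396]
orientation: [[-0.914, 0.406, 0.003], [0.406, 0.914, -0.001], [-0.003, 0.001, -1.0]]
wrist_force: [-3.5, 0.9, 17.7]
grip_width: 0.0142
```

The force rose by 6 N, so this looks like the seat. I'll go on in finer steps.

Call:
apply_moves --deltas '[{"dx": 0,"dy": 0,"dz": 0.2,"rx": 0,"ry": 0,"rz": 0},{"dx": 0,"dy": 0,"dz": 0.2,"rx": 0,"ry": 0,"rz": 0},{"dx": 0,"dy": 0,"dz": 0.2,"rx": 0,"ry": 0,"rz": 0},{"dx": 0,"dy": 0,"dz": 0.1,"rx": 0,"ry": 0,"rz": 0},{"dx": 0,"dy": 0,"dz": 0,"rx": 0,"ry": 0,"rz": 0}]'

```text
clock: 12.25
ee_pos: [0.5344, -0.0796, 0.1394]
orientation: [[-0.914, 0.406, 0.003], [0.406, 0.914, -0.001], [-0.003, 0.001, -1.0]]
wrist_force: [-4.7, 0.2, 19.2]
grip_width: 0.0144
```

Call:
apply_moves --deltas '[{"dx": 0,"dy": 0,"dz": 0.3,"rx": 0,"ry": 0,"rz": 0},{"dx": 0,"dy": 0,"dz": 0.3,"rx": 0,"ry": 0,"rz": 0},{"dx": 0,"dy": 0,"dz": 0.2,"rx": 0,"ry": 0,"rz": 0},{"dx": 0,"dy": 0,"dz": 0,"rx": 0,"ry": 0,"rz": 0},{"dx": 0,"dy": 0,"dz": 0,"rx": 0,"ry": 0,"rz": 0}]'

```text
clock: 12.67
ee_pos: [0.5346, -0.0796, 0.1393]
orientation: [[-0.914, 0.406, 0.004], [0.406, 0.914, -0.001], [-0.004, 0.001, -1.0]]
wrist_force: [-5.4, 0.3, 23.3]
grip_width: 0.0145
```

The TCP has stalled: 0.1 mm of travel for +4 N, about 40 N/mm. That marks the seat, at about 27.7 mm depth. I'll look once more, then release.

```bash
python3 look.py 9
```

```text
12.6667 [ 0.53456818 -0.07961516  0.13926385] 0.014511368718695518 [-5.35228802  0.25983433 23.32749298]
[[-9.139e-01  4.059e-01  3.600e-03]
 [ 4.059e-01  9.139e-01 -8.000e-04]
 [-3.600e-03  7.000e-04 -1.000e+00]]
[  1.25774212   0.19927441 -27.74073299]
[ 0.20017069  0.38931531 -0.12476652  1.91948195  0.06456291  0.83291523
  1.19417216]
```

View pics/wrist9.png

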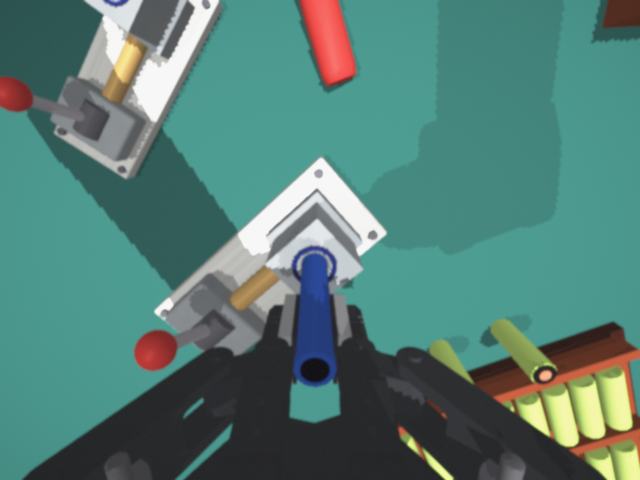

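The rim is still at (315,370), so there was no slip. Releasing now.

Call:
apply_moves --deltas '[{"dx": 0,"dy": 0,"dz": 0,"rx": 0,"ry": 0,"rz": 0},{"dx": 0,"dy": 0,"dz": 0,"rx": 0,"ry": 0,"rz": 0},{"dx": 0,"dy": 0,"dz": 0,"rx": 0,"ry": 0,"rz": 0},{"dx": 0,"dy": 0,"dz": 0,"rx": 0,"ry": 0,"rz": 0},{"dx": 0,"dy": 0,"dz": 0,"rx": 0,"ry": 0,"rz": 0}]' --fingers 0.2

```text
clock: 13.23
ee_pos: [0.5325, -0.0793, 0.1353]
orientation: [[-0.914, 0.406, -0.001], [0.406, 0.914, 0.0], [0.001, -0.0, -1.0]]
wrist_force: [-0.2, 0.4, -0.9]
grip_width: 0.0512
```

Call:
apply_moves --deltas '[{"dx": 0,"dy": 0,"dz": -5,"rx": 0,"ry": 0,"rz": 0},{"dx": 0,"dy": 0,"dz": -20,"rx": 0,"ry": 0,"rz": 0},{"dx": 0,"dy": 0,"dz": -30,"rx": 0,"ry": 0,"rz": 0},{"dx": 0,"dy": 0,"dz": -30,"rx": 0,"ry": 0,"rz": 0},{"dx": 0,"dy": 0,"dz": -15,"rx": 0,"ry": 0,"rz": 0}]'

```text
clock: 13.65
ee_pos: [0.5345, -0.0794, 0.2395]
orientation: [[-0.914, 0.406, 0.004], [0.406, 0.914, -0.0], [-0.004, 0.001, -1.0]]
wrist_force: [0.8, -0.3, 0.4]
grip_width: 0.0509
```

```bash
python3 look.py 10
python3 - <<'E'
from h import *
from cell import env
s=cv2.imread('pics/side10.png'); cv2.imwrite('pics/s10z.png',cv2.resize(s[190:340,280:430],None,fx=4,fy=4,interpolation=cv2.INTER_NEAREST))
S=env.get_calibration('side')
for d in (.0277,): print('tube top expected px',proj(S,(.5327,-.0784,.21-d)))
E
```

```text
13.65 [ 0.53452612 -0.07941835  0.23946841] 0.050933632923687654 [ 0.77982034 -0.32264961  0.38264155]
[[-9.140e-01  4.056e-01  4.300e-03]
 [ 4.056e-01  9.140e-01 -4.000e-04]
 [-4.100e-03  1.300e-03 -1.000e+00]]
[ 1.53449848 -0.07903813 72.462726  ]
[ 0.2093475   0.26630336 -0.13224498  1.83064888  0.04028338  1.04292985
  1.21471307]
tube top expected px [334.44554046 213.80174529]
```

View pics/s10z.png

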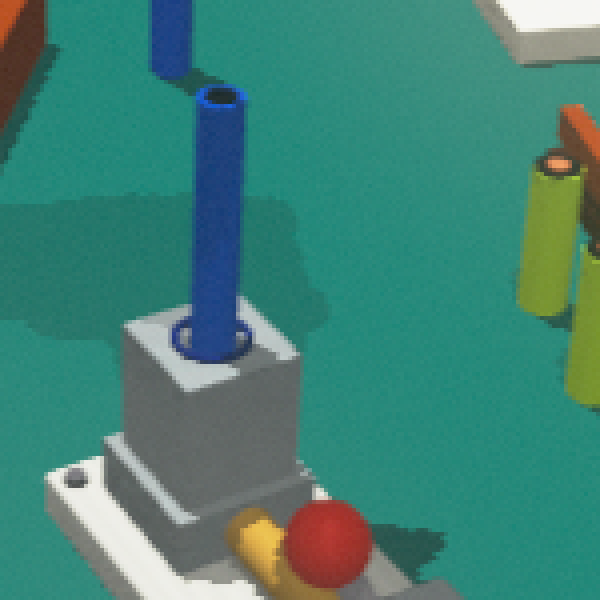

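View pics/wrist10.png

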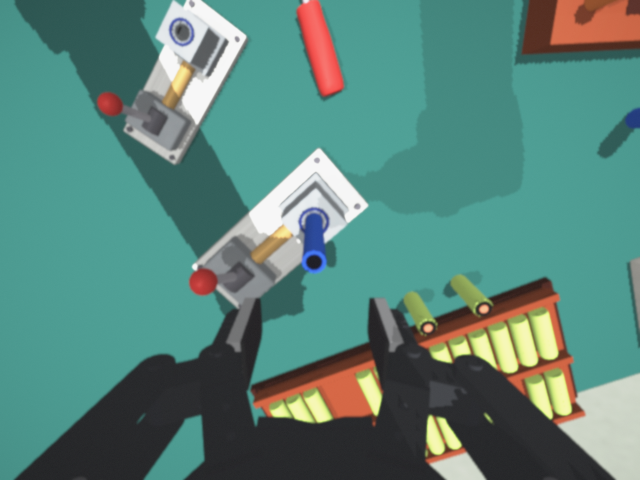

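The tube stands seated: its top is at (335.2,214.2) in the side view, and (334.4,213.8) was expected. For the lever, I'll close the fingers, move to the manifold's -x side of the ball, and turn so that tool -x faces the push direction.

Call:
apply_moves --deltas '[{"dx": -4.9,"dy": -26.4,"dz": 0,"rx": 0,"ry": 0,"rz": 0},{"dx": -4.9,"dy": -26.4,"dz": 0,"rx": 0,"ry": 0,"rz": 0},{"dx": -4.9,"dy": -26.4,"dz": 0,"rx": 0,"ry": 0,"rz": 0},{"dx": -4.9,"dy": -26.4,"dz": 0,"rx": 0,"ry": 0,"rz": 0},{"dx": -4.9,"dy": -26.4,"dz": 0,"rx": 0,"ry": 0,"rz": 0}]' --fingers -1

```text
clock: 14.22
ee_pos: [0.5003, -0.2107, 0.2342]
orientation: [[-0.914, 0.405, -0.003], [0.405, 0.914, 0.001], [0.003, -0.0, -1.0]]
wrist_force: [0.4, 0.8, 0.0]
grip_width: 0.0
```

Call:
apply_moves --deltas '[{"dx": 0,"dy": 0,"dz": 0,"rx": 0,"ry": 0,"rz": -7},{"dx": 0,"dy": 0,"dz": 0,"rx": 0,"ry": 0,"rz": -7},{"dx": 0,"dy": 0,"dz": 0,"rx": 0,"ry": 0,"rz": -7},{"dx": 0,"dy": 0,"dz": 0,"rx": 0,"ry": 0,"rz": -7},{"dx": 0,"dy": 0,"dz": 0,"rx": 0,"ry": 0,"rz": -7}]'

```text
clock: 14.63
ee_pos: [0.5006, -0.2096, 0.234]
orientation: [[-0.98, -0.198, -0.003], [-0.198, 0.98, 0.001], [0.003, 0.002, -1.0]]
wrist_force: [0.6, -0.3, -0.9]
grip_width: -0.0002
```

Call:
apply_moves --deltas '[{"dx": 0,"dy": 0,"dz": 0,"rx": 0,"ry": 0,"rz": -7},{"dx": 0,"dy": 0,"dz": 0,"rx": 0,"ry": 0,"rz": 0},{"dx": 0,"dy": 0,"dz": 0,"rx": 0,"ry": 0,"rz": 0},{"dx": 0,"dy": 0,"dz": 0,"rx": 0,"ry": 0,"rz": 0},{"dx": 0,"dy": 0,"dz": 0,"rx": 0,"ry": 0,"rz": 0}]'

```text
clock: 15.05
ee_pos: [0.5015, -0.2098, 0.2353]
orientation: [[-0.951, -0.308, -0.001], [-0.308, 0.951, 0.0], [0.001, 0.001, -1.0]]
wrist_force: [0.3, -0.5, -0.8]
grip_width: -0.0001
```

```bash
python3 look.py 11
python3 - <<'E'
from h import *
from cell import env
s=env.observe();Ro=np.array(s['orientation']); W=env.get_calibration('wrist')
im=cv2.imread('pics/wrist11.png'); blobs(im,'red',(0,150,60),(4,255,255),100)
print('ball pred',proj(W,(.5416,-.1975,.0988)))
print(Ro.T@(np.array([.5036,-.2099,.087])-s['ee_pos'])*1000, 'push dir in tool',Ro.T@np.array([.951,.309,0]))
E
```

```text
15.05 [ 0.50149538 -0.20982471  0.23529513] -9.566809426500866e-05 [ 0.25593222 -0.45704266 -0.79850136]
[[-9.515e-01 -3.078e-01 -8.000e-04]
 [-3.078e-01  9.515e-01  3.000e-04]
 [ 7.000e-04  6.000e-04 -1.000e+00]]
[-70.70223679 114.71043015  68.30901519]
[ 0.4870071   0.28139402 -0.16745149  1.82219494  0.05356242  1.04326887
  2.18267234]
red [366  69  19  23 313] [375.1  79.7]
red [ 490  135   61   74 1378] [517.  172.9]
red [302 261  26  25 501] [314.4 273. ]
ball pred [312.12575135 271.77932802]
[ -1.76340171  -0.67195818 148.69234482] push dir in tool [-9.99940974e-01 -1.59470105e-04 -1.53964983e-04]
```

View pics/wrist11.png

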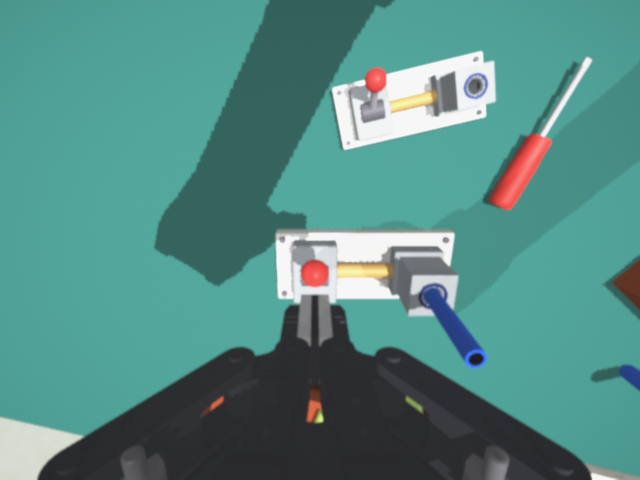

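View pics/side11.png

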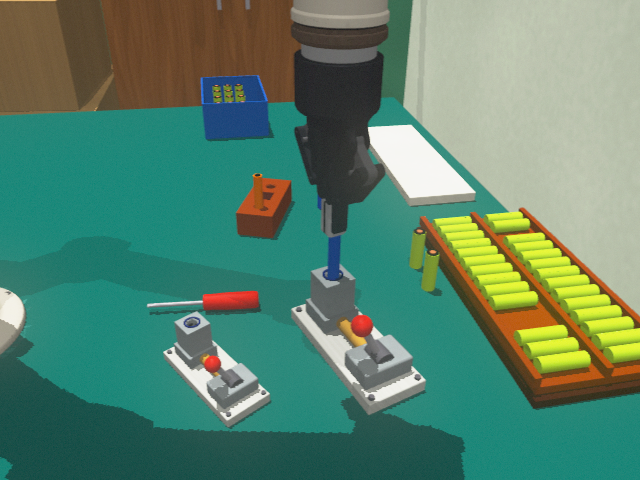

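The wrist view shows the ball at (314,273) where (312,272) was predicted, and the fingers are lined up with it. I'll go down on its -x side.

Call:
apply_moves --deltas '[{"dx": 0,"dy": 0,"dz": 25,"rx": 0,"ry": 0,"rz": 0},{"dx": 0,"dy": 0,"dz": 30,"rx": 0,"ry": 0,"rz": 0},{"dx": 0,"dy": 0,"dz": 30,"rx": 0,"ry": 0,"rz": 0},{"dx": 0,"dy": 0,"dz": 30,"rx": 0,"ry": 0,"rz": 0},{"dx": 0,"dy": 0,"dz": 30,"rx": 0,"ry": 0,"rz": 0}]'

```text
clock: 15.62
ee_pos: [0.502, -0.21, 0.0898]
orientation: [[-0.951, -0.309, 0.001], [-0.309, 0.951, -0.0], [-0.001, -0.001, -1.0]]
wrist_force: [0.6, -0.1, -0.2]
grip_width: 0.0
```

Call:
apply_moves --deltas '[{"dx": 0,"dy": 0,"dz": 2,"rx": 0,"ry": 0,"rz": 0},{"dx": 0,"dy": 0,"dz": 0,"rx": 0,"ry": 0,"rz": 0},{"dx": 0,"dy": 0,"dz": 0,"rx": 0,"ry": 0,"rz": 0},{"dx": 0,"dy": 0,"dz": 0,"rx": 0,"ry": 0,"rz": 0},{"dx": 0,"dy": 0,"dz": 0,"rx": 0,"ry": 0,"rz": 0}]'

```text
clock: 16.03
ee_pos: [0.5034, -0.2105, 0.0909]
orientation: [[-0.951, -0.31, 0.003], [-0.31, 0.951, -0.001], [-0.003, -0.002, -1.0]]
wrist_force: [-0.3, -0.5, 1.3]
grip_width: -0.0001
```

```bash
python3 look.py 12
```

```text
16.0333 [ 0.50335938 -0.21052747  0.09091317] -8.785561705639341e-05 [-0.33501063 -0.49593612  1.28298304]
[[-0.9508 -0.3099  0.0035]
 [-0.3099  0.9508 -0.0014]
 [-0.0029 -0.0024 -1.    ]]
[-69.57464303 115.64987052 -76.17027849]
[ 0.4681095   0.47068118 -0.15021308  1.9340573   0.1011103   0.74020411
  2.14542808]
```

View pics/side12.png

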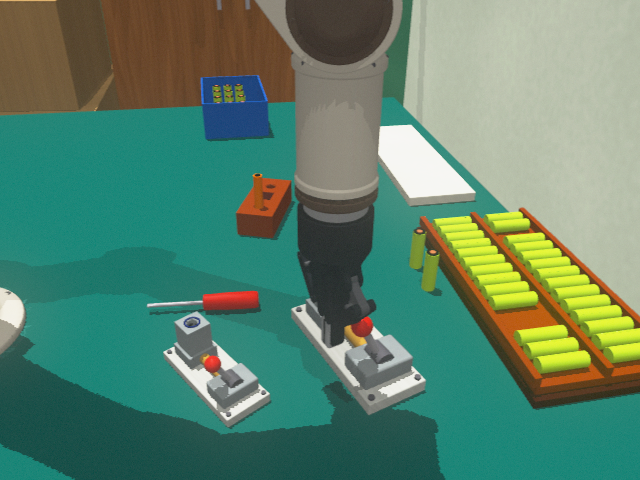

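The fingers stand just to the -x side of the ball at (340,330). I'll push along tool -x.

Call:
apply_moves --deltas '[{"dx": -8,"dy": 0,"dz": 3,"rx": 0,"ry": 0,"rz": 0},{"dx": -8,"dy": 0,"dz": 0,"rx": 0,"ry": 0,"rz": 0},{"dx": -8,"dy": 0,"dz": 0,"rx": 0,"ry": 0,"rz": 0},{"dx": -8,"dy": 0,"dz": 0,"rx": 0,"ry": 0,"rz": 0},{"dx": -8,"dy": 0,"dz": 0,"rx": 0,"ry": 0,"rz": 0}]'

```text
clock: 16.6
ee_pos: [0.5406, -0.1971, 0.0857]
orientation: [[-0.951, -0.31, -0.0], [-0.31, 0.951, 0.0], [0.0, 0.0, -1.0]]
wrist_force: [-1.0, -0.5, 0.7]
grip_width: 0.0002
```

Call:
apply_moves --deltas '[{"dx": -6,"dy": 0,"dz": 0,"rx": 0,"ry": 0,"rz": 0},{"dx": -6,"dy": 0,"dz": 0,"rx": 0,"ry": 0,"rz": 0},{"dx": -6,"dy": 0,"dz": 0,"rx": 0,"ry": 0,"rz": 0},{"dx": -5,"dy": 0,"dz": 0,"rx": 0,"ry": 0,"rz": 0},{"dx": -4,"dy": 0,"dz": 0,"rx": 0,"ry": 0,"rz": 0}]'

```text
clock: 17.02
ee_pos: [0.5658, -0.1887, 0.0855]
orientation: [[-0.951, -0.31, -0.0], [-0.31, 0.951, 0.0], [0.0, 0.0, -1.0]]
wrist_force: [-0.6, -1.0, -1.4]
grip_width: -0.0003
```

```bash
python3 look.py 13
python3 - <<'E'
import cv2
s=cv2.imread('pics/side13.png'); cv2.imwrite('pics/s13z.png',cv2.resize(s[190:340,280:430],None,fx=4,fy=4))
E
```

```text
17.0167 [ 0.56582808 -0.1887287   0.08546861] -0.00026279722669089305 [-0.59473105 -0.96716069 -1.39423247]
[[-9.506e-01 -3.104e-01 -5.000e-04]
 [-3.104e-01  9.506e-01  3.000e-04]
 [ 3.000e-04  4.000e-04 -1.000e+00]]
[ -3.23071145 114.50386004 -81.48446934]
[ 0.3912533   0.55394472 -0.14904418  1.8048618   0.10981722  0.79130233
  2.07320845]
```

View pics/side13.png

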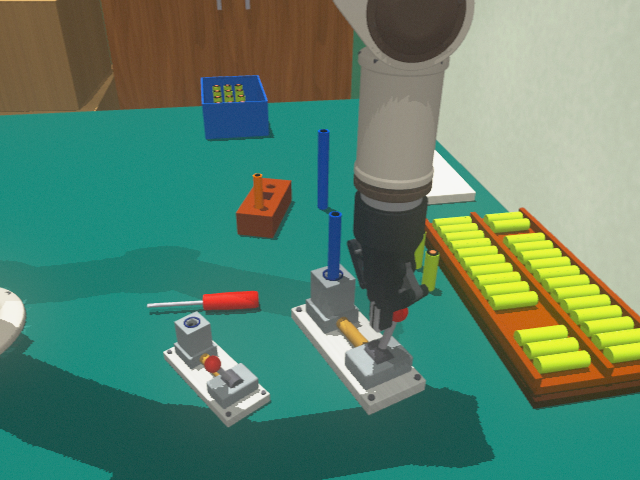

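View pics/wrist13.png

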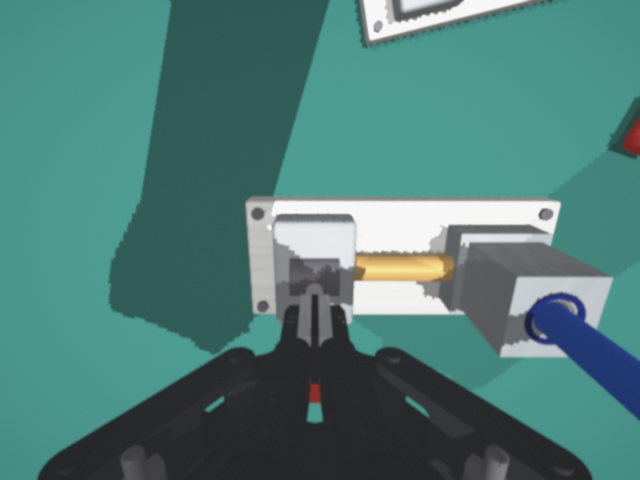

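The lever is moving with the fingers and the ball is now at (400,313). My estimate is about 0.83 rad, so I'll push further.

Call:
apply_moves --deltas '[{"dx": -3,"dy": 0,"dz": 0,"rx": 0,"ry": 0,"rz": 0},{"dx": -3,"dy": 0,"dz": 0,"rx": 0,"ry": 0,"rz": 0},{"dx": -2,"dy": 0,"dz": 0,"rx": 0,"ry": 0,"rz": 0},{"dx": 0,"dy": 0,"dz": 0,"rx": 0,"ry": 0,"rz": 0},{"dx": 0,"dy": 0,"dz": 0,"rx": 0,"ry": 0,"rz": 0}]'

```text
clock: 17.58
ee_pos: [0.5733, -0.1866, 0.0859]
orientation: [[-0.951, -0.31, 0.0], [-0.31, 0.951, 0.0], [-0.0, -0.0, -1.0]]
wrist_force: [0.1, -0.2, 0.2]
grip_width: 0.0003
```

Call:
apply_moves --deltas '[{"dx": -1,"dy": 0,"dz": 0,"rx": 0,"ry": 0,"rz": 0},{"dx": -1,"dy": 0,"dz": 0,"rx": 0,"ry": 0,"rz": 0},{"dx": -1,"dy": 0,"dz": 0,"rx": 0,"ry": 0,"rz": 0},{"dx": -1,"dy": 0,"dz": 0,"rx": 0,"ry": 0,"rz": 0},{"dx": 0,"dy": 0,"dz": 0,"rx": 0,"ry": 0,"rz": 0}]'

```text
clock: 18.0
ee_pos: [0.5752, -0.186, 0.0855]
orientation: [[-0.951, -0.309, -0.003], [-0.309, 0.951, -0.0], [0.003, 0.001, -1.0]]
wrist_force: [-5.6, -1.3, 2.4]
grip_width: 0.0001
```

The force has risen against the push (-5.6 N) and the TCP is lagging, so the lever is on its stop. I'll back off and look.

Call:
apply_moves --deltas '[{"dx": 5,"dy": 0,"dz": 0,"rx": 0,"ry": 0,"rz": 0},{"dx": 10,"dy": 0,"dz": -5,"rx": 0,"ry": 0,"rz": 0},{"dx": 5,"dy": 0,"dz": -30,"rx": 0,"ry": 0,"rz": 0},{"dx": 0,"dy": 0,"dz": -40,"rx": 0,"ry": 0,"rz": 0},{"dx": 0,"dy": 0,"dz": -40,"rx": 0,"ry": 0,"rz": 0}]'

```text
clock: 18.42
ee_pos: [0.5564, -0.1917, 0.2016]
orientation: [[-0.951, -0.31, -0.002], [-0.31, 0.951, 0.001], [0.001, 0.001, -1.0]]
wrist_force: [1.5, -0.4, 0.3]
grip_width: 0.0003
```

Call:
apply_moves --deltas '[{"dx": 0,"dy": -20,"dz": -20,"rx": 0,"ry": 0,"rz": 0},{"dx": 0,"dy": -20,"dz": 0,"rx": 0,"ry": 0,"rz": 0},{"dx": 0,"dy": -20,"dz": 0,"rx": 0,"ry": 0,"rz": 0},{"dx": 0,"dy": 0,"dz": 0,"rx": 0,"ry": 0,"rz": 0},{"dx": 0,"dy": 0,"dz": 0,"rx": 0,"ry": 0,"rz": 0}]'

```text
clock: 18.83
ee_pos: [0.5761, -0.2501, 0.2212]
orientation: [[-0.951, -0.308, 0.001], [-0.308, 0.951, -0.0], [-0.001, -0.001, -1.0]]
wrist_force: [0.1, 0.3, -0.5]
grip_width: 0.0001
```

```bash
python3 look.py 14
python3 - <<'E'
from h import *
from cell import env
S=env.get_calibration('side');W=env.get_calibration('wrist')
im=cv2.imread('pics/side14.png'); blobs(im,'red',(0,150,60),(4,255,255),100)
im=cv2.imread('pics/wrist14.png'); blobs(im,'red',(0,150,60),(4,255,255),100)
h=np.array([.5686,-.1886,.040]); u=np.array([.951,.309,0])
for a in (.85,.95,1.): 
    b=h+.065*(np.sin(a-.5)*u+np.cos(a-.5)*np.array([0,0,1])); print(a,b,proj(S,b),proj(W,b))
E
```

```text
18.8333 [ 0.57610105 -0.2501268   0.22122374] 0.0001441557098085966 [ 0.12536593  0.34577308 -0.53606085]
[[-9.515e-01 -3.077e-01  9.000e-04]
 [-3.077e-01  9.515e-01 -5.000e-04]
 [-7.000e-04 -8.000e-04 -1.000e+00]]
[-12.01640758 176.10007316  54.09789118]
[ 0.47611052  0.44070222 -0.14619848  1.62826713  0.07081331  1.07673419
  2.19372185]
red [203 291  55  19 895] [230.6 300.1]
red [393 301  21  21 337] [403.  310.8]
red [204 356  16  16 190] [212.1 363.4]
red [ 564   69   76   87 2499] [600.9 110.9]
red [368 266  28  28 579] [381.3 279.6]
0.85 [ 0.58979623 -0.1817129   0.10105923] [397.88734911 310.68928213] [379.44784173 270.90696397]
0.95 [ 0.59548739 -0.17986372  0.09852906] [401.76923585 310.84952018] [378.45939891 275.98167159]
1.0 [ 0.59823569 -0.17897074  0.09704287] [403.60819387 311.09861256] [377.93818389 278.25120808]
```

View pics/side14.png

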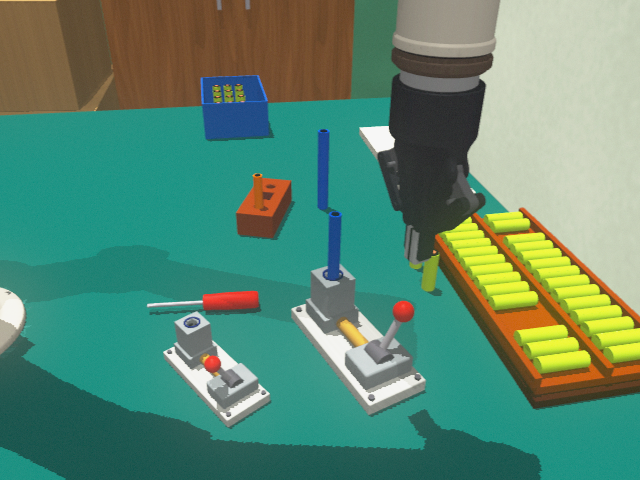

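View pics/wrist14.png

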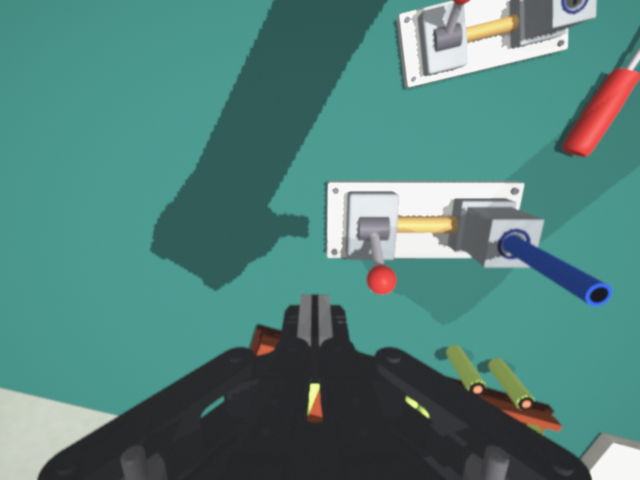

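The side view puts the ball at (403,311), which fits 0.98–1.0 rad. The tube top is at about (335,214) as before, and the gripper is clear. The cells and the orange tube have not moved.

```bash
python3 -c "
from cell import env
print(env.job_done()); print(env.observe()['clock'])"
```

```text
the job is handed in; nothing more can be done
None
the job is handed in; nothing more can be done
```

The blue tube is pushed home in the larger manifold's port, the red lever is swung fully over, and the job was handed in at about 19 s. The hand-in gave no verdict, so these results rest on my own checks.

- **Tube:** The seal gave about 12–15 N. At about 27.7 mm below the mouth the force climbed at roughly 40 N per mm with the arm stalled, which I took as the seat. I stopped at 23 N total. The tube did not slip in the grip. After release its top was within 1 px of where a seated tube should be, and it looked unchanged after the lever swing.
- **Lever:** The force rose when the lever met its stop. In the side view the ball's position fits about 0.98–1.0 rad.
- **Other objects:** The orange tube and both green cells look untouched in the last pictures. The gripper was clear of everything, with near-zero wrist force.
- **Disagreements:**
  - The top camera differed from the side and wrist views by 1–2 mm, so I aligned on the side and wrist views.
  - There was a side force of up to 5 N during the press.
  - The check valve could not be seen, so full seating is inferred from force and depth only.

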